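Load the electric lunch warmer in layers and start it

ROBOT

A 6-joint arm with a two-finger parallel gripper is mounted at the origin on the work surface. World frame = base frame: x ahead of the robot, y to its left, z up, the work surface at z = 0. Lengths are in m, angles in rad, forces in N, time in s.
With the tool pointing down it reaches from about 0.225 to 0.875 m from the base axis. Payload 3.4 kg.
Tool frame: the origin (TCP) lies at the very end of the fingers, on their centre line; the grasp point (between the pads) lies 19 mm behind it; z points along the fingers, y is the line along which they close (so a half turn about z gives the same grasp; the last joint's range is limited). The gripper opens to 85 mm and grips with 20 to 120 N. Pads are 22 mm wide; open, the fingers measure 114 mm over their backs; the gripper's body (76 mm by 85 mm) begins 54 mm behind the grasp point. The pads swing forward as they close: fully open they stand 13 mm farther back than shut.
Start: joints at [-1.429, 0.276, 1.505, -0, 1.361, -0.121], TCP at [0.149, -0.555, 0.231] pointing down, gripper open.
Joint ranges: [-2.89, 2.89], [-0.75, 2.08], [0.22, 2.7], [-1.18, 4.32], [0.11, 2.71], [-2.7, 2.7]. Speed limits (rad/s): [2.57, 2.57, 3.14, 3.14, 3.14, 3.14].

INTERFACE

Orientations are given as a unit quaternion [w, x, y, z].
In Python, from rig import manip gives the robot as it stands. The module is installed in compiled form; this text tells all that it offers.
- The arm moves only by the tool play_rows, never from a script. Its argument "motion" is a list of rows, each a list of 5 numbers: the shift along the tool's x, y, z in units of 40 mm (1.0 is 40 mm), then the turn about the tool's z in units of 10 degrees (1.0 is 10 degrees), then the finger opening in mm, from 0 to 85.4. A call has 1 to 5 rows; each row is the pose to reach, as a shift and turn from the pose commanded when the call began, along the tool's axes at that moment; what a row does not reach only later rows make up. A row lasts 1/8 s, in which the tool goes at most 62.5 mm and 10.7 degrees, less where a joint would pass 70% of its speed; a pose out of reach is approached as far as the arm can. A call with a gripper value outside its range is refused whole. The fingers move at their own pace and stop on an object; "newtons" is the grip in N (left out, the last holds). Time passes only in rows, so rows that repeat a pose let the fingers close. It gives the time, the measured TCP pose, the force, the opening and the grip force at its end, in the units of the state.
- manip.get_state(): the state, without advancing time (a new reading comes with each control period).
- manip.get_image(name): name is "scene" or "top"; returns a dict with "img" (480x640x3 uint8, red, green, blue), "range_z" (480x640 float32, m along the optical axis (not along the pixel's ray), 0 where there is no reading), "fx", "fy", "cx", "cy" (pixels), "R" (3x3) and "t" (3): a world point X has camera coordinates R X + t. Camera axes: x right, y down, z forward; pixel columns grow to the right and rows downward; lengths in m; the calibration is good to about 2 mm. A picture is of the moment at which its call begins.
- manip.sign_off(): hands the job in; it is judged then, once.
The state is a dict: "clock": time; "qpos": joint angles; "qd": joint speeds; "effort": joint torques, N m; "position": TCP position; "ee_rot": TCP orientation; "contact_force": force on the tool from outside, world axes, zero at the start; "moment": the same for the moment, N m; "width": finger opening in m; "gripper_force": force on a finger pad.
Only numpy, scipy, OpenCV 4.12 (cv2) and the standard library are available. Lean on these libraries where they do the work, as an engineer would, in place of code of your own. Each camera call takes 0.05 s, during which the arm holds its last target. There are 200 camera calls.

TASK

Load the lunch warmer for the shop's midday break: take its lid off and lay it aside on the counter, set every blue-lidded meal tub flat on the floor of the well, then lay the divider tray flat on the ledge above them, then stand every yellow-lidded snack tub on the tray, and put the lid back on so that it sits fully down on the rim. With the lid on, twist the start knob clockwise to its stop and let go, so that it springs back. Keep the tubs upright throughout, and leave the mug and the bowl where they stand.

Things in the scene. Friction and masses are not known exactly. Their poses are not given: they have to be found in the camera images.
- warmer: Electric lunch warmer, white with a green band, fixed: open oblong steel well, 140 (its x) x 246 (its y) mm outside, rim 92 mm up, with a control pod (100 x 90 mm, green top 88 mm up) at its +y end. Origin under the centre of the well, z up. The well's lower part is 92 x 198 mm inside, up to a ledge 12 mm wide all round; above the ledge it is 116 x 222 mm inside.
- well_floor (a point): Centre of the well's floor, 18 mm above the warmer's origin; axes as the warmer's.
- ledge (a point): Centre of the well at the height of the ledge on which the divider tray lies, 76 mm above the warmer's origin; axes as the warmer's.
- rim (a point): Centre of the well at the height of its rim, 92 mm above the warmer's origin; axes as the warmer's.
- start_knob (a joint): Angle of the black start knob on the control pod: 0 at rest, grows as it is turned clockwise seen from above, stop at 1.25 rad. A spring drives it back to 0 (about 0.04 N m at rest, 0.11 N m at the stop) as soon as it is let go.
- knob_grip (a point): Top of the start knob, on its upright axis (168 mm from the warmer's origin along the warmer's +y, 113 mm up). The knob is a bar 42 mm long (along this frame's x), 12 mm thick (y) and 20 mm high, on a disc 46 mm across and 5 mm thick. The frame turns with the knob.
- meal1: Meal tub: closed box, steel body, blue lid, 76 (its x) x 54 (its y) x 38 mm high, about 0.16 kg, with a blue grip rib standing 16 mm above the middle of the lid, 14 mm thick (x) and 34 mm long (y). Origin at the centre of its underside, z up. Two or three of the three are present.
- meal2: Meal tub: closed box, steel body, blue lid, 76 (its x) x 54 (its y) x 38 mm high, about 0.16 kg, with a blue grip rib standing 16 mm above the middle of the lid, 14 mm thick (x) and 34 mm long (y). Origin at the centre of its underside, z up. Two or three of the three are present.
- meal3: Meal tub: closed box, steel body, blue lid, 76 (its x) x 54 (its y) x 38 mm high, about 0.16 kg, with a blue grip rib standing 16 mm above the middle of the lid, 14 mm thick (x) and 34 mm long (y). Origin at the centre of its underside, z up. Two or three of the three are present.
- snack1: Snack tub: closed box, white body, yellow lid, 64 (its x) x 46 (its y) x 30 mm high, about 0.09 kg, with a yellow grip rib standing 16 mm above the middle of the lid, 14 mm thick (x) and 34 mm long (y). Origin at the centre of its underside, z up. One or two of the two are present.
- snack2: Snack tub: closed box, white body, yellow lid, 64 (its x) x 46 (its y) x 30 mm high, about 0.09 kg, with a yellow grip rib standing 16 mm above the middle of the lid, 14 mm thick (x) and 34 mm long (y). Origin at the centre of its underside, z up. One or two of the two are present.
- divider: Divider tray: perforated steel plate 109 (its x) x 215 (its y) x 4 mm, 0.14 kg, with an orange handle rib across the middle of its top, 60 mm long (x), 12 mm thick (y), 18 mm high. Origin at the centre of its underside, z up. It lies on the ledge with about 3 mm to spare all round, its x along the warmer's x, either way round. It starts to the robot's left; the counter to the right is clear.
- lid: Lid: clear dome, green flange, 0.22 kg, starts on the warmer. Origin: centre of the skirt's lower edge. Skirt 108 (its x) x 214 (y) mm outside, 100 x 206 inside; flange 134 x 240 mm, underside 6 mm up, lies on the rim, the skirt inside the well (4 mm to spare). Dome top 52 mm up, 48 clear inside; handle rib on it 16 mm thick (x), 60 long (y), 22 high. Either way round fits.
- mug: Bystander: white mug with a handle, 72 mm across, 80 mm high. Origin at the centre of its underside.
- amber_bowl: Bystander: amber glass bowl, 100 mm across, 45 mm high. Origin at the centre of its underside.
Not all that is in view belongs to the job. Leave any turquoise look-alike of the snack1 alone. Leave any pink look-alike of the meal3 alone.

How it is judged:
By the outcome, as a careful person would: the job done as asked, in the order asked, and still so for the second after the job is handed in, with the robot touching nothing.
Of meal1, meal2, meal3 only 2 to 3 are there at a start; the rules pass over those that are not, and their reading is None.
Of snack1, snack2 only 1 to 2 are there at a start; the rules pass over those that are not, and their reading is None.
At some moment in a run one of meal1, meal2, meal3, snack1, snack2, divider may be knocked a few centimetres aside while the robot is not near it.
It also fails if it takes over 210 s, if anything falls off the work surface, if the arm or the gripper's body presses on something with over 40 N, if the wrist force passes 120 N, or if a joint passes its speed limit or range.

## Working session

There is one attempt and no reset: what is moved stays moved. The work goes in short steps, Python scripts to look and compute and a tool call to move; the robot and the scene stay as the last step left them, time stands still between calls to the robot, and variables do not carry over. Pictures are saved under pics/ and viewed, at most 14 in all, crops included, and the job is handed in when it is done.

Besides the shell and the picture viewer there is one more tool, called after "Emit:" as name(argument=value, ...), one argument or row to a line, values as JSON. play_rows: Moves the arm, as the interface text tells. Its arguments: {"type":"object","properties":{"motion":{"type":"array","items":{"type":"array","items":{"type":"number"}}},"newtons":{"type":"number"}},"required":["motion"]}

```bash
mkdir -p pics; cat > h.py <<'E'
import numpy as np, cv2
from rig import manip
def cap(n):
    d=manip.get_image(n); return d
def save(d,f): cv2.imwrite('pics/'+f,d['img'][:,:,::-1])
def cloud(d):
    z=d['range_z']; v,u=np.mgrid[0:480,0:640]
    P=np.stack([(u-d['cx'])/d['fx']*z,(v-d['cy'])/d['fy']*z,z],-1)
    W=(P-d['t'])@d['R']; W[z==0]=np.nan
    return W
def plane(d,u,v,h):
    r=np.array([(u-d['cx'])/d['fx'],(v-d['cy'])/d['fy'],1.])@d['R']; c=-d['R'].T@d['t']
    return c+r*(h-c[2])/r[2]
E
python3 - <<'E'
from h import *
for n in('scene','top'):
    d=cap(n); save(d,n+'0.png'); print(n,-d['R'].T@d['t'],d['R'],d['fx'])
    W=cloud(d); print(np.nanmin(W,(0,1)),np.nanmax(W,(0,1)))
s=manip.get_state(); print(s)
E
```

```text
scene [ 0.84189173 -0.38186153  0.97749604] [[ 0.78067638  0.62488628  0.00784344]
 [ 0.52971615 -0.65501595 -0.5388459 ]
 [-0.33157983  0.42481907 -0.84236784]] 435.4518291329672
[-1.83867247 -0.72291086 -0.77463077] [1.28450579 1.61749327 0.66261203]
top [0.33214155 0.06516138 1.37964952] [[-0.02443546 -0.99969771  0.00272047]
 [-0.99172336  0.02389726 -0.12614952]
 [ 0.12604637 -0.00578048 -0.99200751]] 545.3393556029149
[-0.20261663 -1.26247677 -0.76924461] [1.2912455  1.16229945 0.79996079]
{'clock': 0.1, 'qpos': array([-1.42894420e+00,  2.76517840e-01,  1.50600743e+00, -1.07608647e-05,
        1.36066842e+00, -1.21011128e-01]), 'qd': array([ 9.45796683e-05, -3.01704012e-03, -4.55319720e-03, -3.11896327e-04,
        1.70989416e-03, -1.85225532e-03]), 'effort': array([ 1.44962625e-03, -4.17700589e+01, -2.46404493e+01, -1.17619657e-04,
        5.80796041e-03,  1.01932508e-05]), 'position': array([ 0.14933097, -0.55479302,  0.23053377]), 'ee_rot': array([-8.00418021e-04,  9.91374824e-01,  1.31054633e-01, -1.36025294e-05]), 'contact_force': array([ 0.39793192,  0.68565242, -0.59662802]), 'moment': array([-0.02236472, -0.02356563,  0.02649219]), 'gripper_force': 0.0, 'width': 0.08554699731171657}
```

View pics/scene0.png

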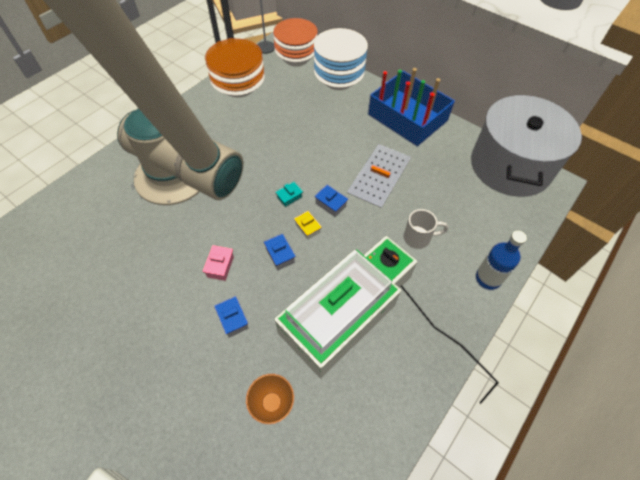

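View pics/top0.png

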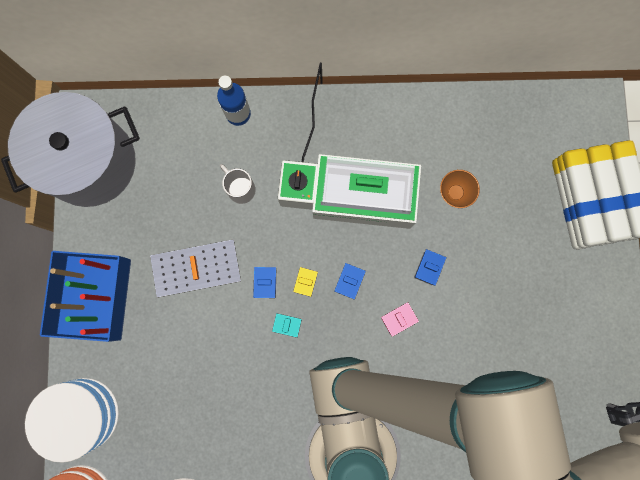

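The top view shows three blue tubs at (265,282), (350,281) and (431,267), and one yellow tub at (305,282). The turquoise look-alike is at (287,325) and the pink one at (400,319). The divider is at (196,268), the warmer at (367,188) with its knob at (298,181), the mug at (237,183) and the bowl at (460,188). The right side of the counter is free.

```bash
cat >> h.py <<'E'
HUE={'blue':(105,125,120,60),'yellow':(22,33,120,100),'orange':(8,17,150,150),'green':(50,75,120,60)}
def blobs(d,c,h,amin=60,roi=None):
    hsv=cv2.cvtColor(d['img'],cv2.COLOR_RGB2HSV); a,b,s,v=HUE[c]
    m=cv2.inRange(hsv,(a,s,v),(b,255,255))
    if roi: k=np.zeros_like(m); u0,v0,u1,v1=roi; k[v0:v1,u0:u1]=255; m&=k
    out=[]
    for c in cv2.findContours(m,cv2.RETR_EXTERNAL,cv2.CHAIN_APPROX_NONE)[0]:
        if cv2.contourArea(c)<amin: continue
        p=np.array([plane(d,u,v,h)[:2] for u,v in c[:,0]],np.float32)
        (x,y),(w,l),a=cv2.minAreaRect((p*1000))
        if w<l: w,l,a=l,w,a-90   # a = direction of long side, deg
        a=(a+90)%180-90
        out.append((c[:,0].mean(0).round(),round(x,1),round(y,1),round(w,1),round(l,1),round(a,1)))
    return out
def show(*a):
    for b in blobs(*a): print(*b)
E
python3 - <<'E'
from h import *
d=cap('top'); W=cloud(d)
for c,h in(('blue',.038),('yellow',.03),('orange',.022),('green',.16)): print(c); show(d,c,h)
e=cap('scene')
for c,h in(('blue',.038),('yellow',.03),('orange',.022)): print('S',c); show(e,c,h)
z=W[130:235,270:430,2]; print(np.histogram(z,bins=np.arange(-.01,.18,.01)))
for (u,v) in [(330,290),(431,257),(350,281),(298,181),(369,184),(340,180),(385,205),(367,211),(367,158),(319,185),(415,190)]: print(u,v,W[v,u].round(4))
c=np.hstack([cv2.resize(d['img'][130:240,265:430],None,fx=4,fy=4,interpolation=cv2.INTER_CUBIC)]);cv2.imwrite('pics/w1.png',c[:,:,::-1])
E
```

```text
blue
[264. 282.] 423.1 205.2 73.8 53.7 -1.4
[350. 281.] 421.1 -5.2 75.7 53.5 -23.4
[ 85. 296.] 400.2 643.8 210.1 197.7 -5.7
[430. 267.] 450.5 -205.4 76.3 54.1 -23.9
[602. 206.] 594.6 -644.2 199.3 38.4 -79.2
[231.  98.] 898.0 284.2 72.1 67.7 20.8
yellow
[305. 281.] 422.5 104.6 63.8 45.8 -16.6
[593. 155.] 729.1 -636.6 219.8 50.0 -77.7
orange
[ 68. 477.] -26.5 678.0 85.5 13.7 88.6
[ 83. 472.] -17.8 640.9 89.1 17.7 72.3
[193. 267.] 465.6 383.1 57.3 10.6 9.7
[457. 192.] 642.7 -287.5 49.6 48.4 -3.1
green
[ 81. 318.] 343.7 598.9 66.6 6.6 88.6
[ 80. 285.] 418.4 602.3 70.2 9.1 81.2
[368. 183.] 635.5 -48.5 86.5 37.6 82.8
[297. 181.] 644.5 113.6 77.7 71.2 -7.5
[366. 198.] 625.1 -44.5 225.7 126.1 82.5
S blue
[231. 315.] 452.1 -205.1 76.0 51.9 -24.0
[504. 256.] 872.0 331.9 91.4 65.5 81.6
[279. 249.] 422.9 -5.9 76.5 53.6 -23.6
[331. 198.] 424.8 203.4 75.8 54.1 -1.8
[410. 103.] 392.0 649.6 246.2 242.5 -5.3
S yellow
[307. 223.] 423.4 104.1 66.8 47.5 -16.6
S orange
[269. 401.] 645.5 -288.0 59.5 59.0 -22.1
[237.  82.] -127.0 403.3 176.9 85.7 49.6
[294.  51.] -90.2 645.8 136.0 69.6 34.1
[234.  57.] -227.9 486.6 216.1 193.5 -47.2
[295.  31.] -160.7 741.6 156.7 155.8 -50.7
(array([3508, 4927,  114,  105,   91,  116,  102,  109,  101,  986, 1942,
        173,  165,   81, 2848, 1161,  105,   95]), array([-0.01,  0.  ,  0.01,  0.02,  0.03,  0.04,  0.05,  0.06,  0.07,
        0.08,  0.09,  0.1 ,  0.11,  0.12,  0.13,  0.14,  0.15,  0.16,
        0.17]))
330 290 [0.4013 0.0431 0.0007]
431 257 [ 0.4744 -0.2075  0.0426]
350 281 [ 0.4192 -0.0052  0.0547]
298 181 [0.657  0.1144 0.1102]
369 184 [ 0.6333 -0.0498  0.1603]
340 180 [0.6501 0.0153 0.1373]
385 205 [ 0.5882 -0.0874  0.1374]
367 211 [ 0.5828 -0.0487  0.0975]
367 158 [ 0.7411 -0.0618  0.0038]
319 185 [0.6493 0.0646 0.097 ]
415 190 [ 0.6316 -0.166   0.0966]
```

View pics/w1.png

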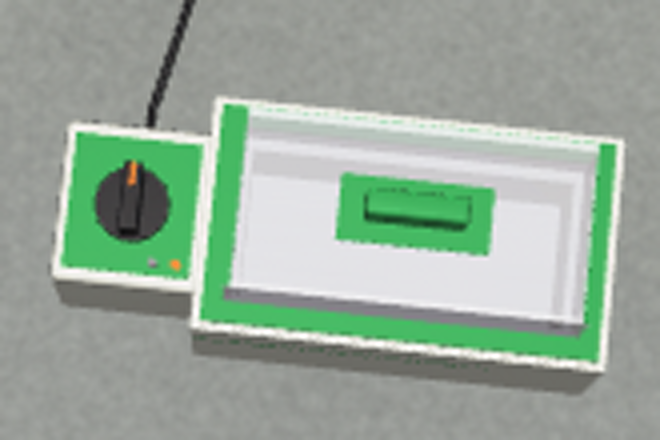

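```bash
cat >> h.py <<'E'
def rectof(P):
    (x,y),(w,l),a=cv2.minAreaRect((P[:,:2]*1000).astype(np.float32))
    if w<l: w,l,a=l,w,a-90
    return np.round([x,y,w,l,(a+90)%180-90],1)
def tool():
    s=manip.get_state(); w,x,y,z=s['ee_rot']; p=s['position']*1000
    return p,np.degrees(2*np.arctan2(y,x)),s
def go(*T,cur=None):
    "T: targets (x,y,z mm, phi deg): prints shift/turn in move units for each from the one before"
    if cur is None: p,f,s=tool(); cur=(*p,f)
    print('now',np.round(cur,1))
    for t in T:
        f=np.radians(cur[3]); dx,dy,dz=np.array(t[:3])-cur[:3]
        tx=dx*np.cos(f)+dy*np.sin(f); ty=dx*np.sin(f)-dy*np.cos(f)
        turn=-((t[3]-cur[3]+180)%360-180)
        n=max(np.linalg.norm([dx,dy,dz])/62.5,abs(turn)/10.7)
        q1=np.degrees(np.arctan2(t[1],t[0]))
        print('->',t,[round(tx/40,3),round(ty/40,3),round(-dz/40,3),round(turn/10,2)],'rows %.1f q6 %.0f'%(n,(q1+90-t[3]+180)%360-180)); cur=t
def zone(d,z0,z1,box):
    W=cloud(d); x0,x1,y0,y1=box
    m=(W[...,2]>z0)&(W[...,2]<z1)&(W[...,0]>x0)&(W[...,0]<x1)&(W[...,1]>y0)&(W[...,1]<y1)
    return m,W
E
python3 - <<'E'
from h import *
for n in('top','scene'):
    d=cap(n); print(n)
    for b in blobs(d,'green',.0965,200): print('green@.0965',*b)
    for b in blobs(d,'green',.088,200): print('green@.088',*b)
    m,W=zone(d,.145,.17,(.55,.72,-.13,.05)); print('handle',rectof(W[m]),np.nanmedian(W[m],0))
    m,W=zone(d,.085,.1,(.5,.75,-.3,.3)); print('all rim+pod',rectof(W[m]))
    m,W=zone(d,.103,.12,(.6,.7,.07,.16)); print('knob',rectof(W[m]),np.nanmedian(W[m],0))
go((630,-50,220,82.5),(630,-50,140,82.5))
E
```

```text
top
green@.0965 [368. 183.] 651.3 -54.4 91.0 39.5 82.8
green@.0965 [297. 181.] 660.7 116.2 81.7 74.9 -7.5
green@.0965 [366. 198.] 640.4 -50.2 237.4 132.7 82.5
green@.088 [368. 183.] 653.5 -55.2 91.6 39.8 82.8
green@.088 [297. 181.] 662.9 116.5 82.3 75.4 -7.5
green@.088 [366. 198.] 642.4 -50.9 239.0 133.5 82.5
handle [632.  -32.7 145.8  86.1  80.4] [ 0.63836405 -0.05014302  0.15980903]
all rim+pod [655.7  60.6 474.7 146.7  82.3]
knob [663.  115.9  42.8  12.2  -6.7] [0.6615153  0.11636764 0.1130386 ]
scene
green@.0965 [337. 327.] 641.2 -50.3 235.2 129.7 82.6
green@.0965 [339. 295.] 630.5 -32.7 90.0 38.4 83.2
green@.0965 [387. 259.] 663.9 111.8 79.0 73.9 -7.5
green@.088 [337. 327.] 639.3 -47.1 237.5 130.9 82.6
green@.088 [339. 295.] 628.5 -29.4 90.8 38.8 83.2
green@.088 [387. 259.] 662.2 116.5 79.8 74.6 -7.5
handle [641.  -50.6  60.8  17.3  81.3] [ 0.64259428 -0.05323487  0.15812527]
all rim+pod [646.2  -7.8 337.5 145.5  82.4]
knob [662.8 115.3  42.2  13.7  -6.7] [0.66282005 0.11306563 0.11120245]
now [ 149.4 -555.1  231.    15.1]
-> (630, -50, 220, 82.5) [np.float64(14.884), np.float64(-9.073), np.float64(0.275), np.float64(-6.74)] rows 11.2 q6 3
-> (630, -50, 140, 82.5) [np.float64(0.0), np.float64(0.0), np.float64(2.0), -0.0] rows 1.3 q6 3
```

Emit:
play_rows(
  motion=[
    [5.05, -3, 0.1, 0, 85],
    [5.05, -3, 0.1, 0, 85],
    [5.05, -3, 0.1, 0, 85],
    [5.05, -3, 0.1, 0, 85],
    [5.05, -3, 0.1, 0, 85],
  ],
)

```text
clock: 0.92
position: [0.315, -0.3843, 0.2274]
ee_rot: [-0.0, 0.991, 0.133, 0.0]
contact_force: [-1.0, -0.5, 0.9]
width: 0.0851
gripper_force: 0.0
```

Emit:
play_rows(
  motion=[
    [5.05, -3, 0.1, 0, 85],
    [5.05, -3, 0.1, 0, 85],
    [5.05, -3, 0.1, 0, 85],
    [5.05, -3, 0.1, 0, 85],
    [5.05, -3, 0.1, 0, 85],
  ],
)

```text
clock: 1.55
position: [0.4788, -0.2175, 0.2231]
ee_rot: [0.0, 0.991, 0.133, 0.0]
contact_force: [-0.8, -1.1, 0.2]
width: 0.0851
gripper_force: 0.0
```

Emit:
play_rows(
  motion=[
    [5.05, -3, 0.1, -3.4, 60],
    [5.05, -3, 0.1, -3.4, 60],
    [5.05, -3, 0.1, -3.4, 60],
    [5.05, -3, 0.1, -3.4, 60],
    [5.05, -3, 0.1, -3.4, 60],
  ],
)

```text
clock: 2.17
position: [0.6427, -0.05, 0.2183]
ee_rot: [0.0, 0.909, 0.416, -0.0]
contact_force: [-0.2, -0.3, 0.4]
width: 0.0599
gripper_force: 0.0
```

Emit:
play_rows(
  motion=[
    [0, 0, 0, -3.35, 60],
    [0, 0, 0, -3.35, 60],
    [0, 0, 0, -3.35, 60],
    [0, 0, 0, -3.35, 60],
    [0, 0, 0, -3.35, 60],
  ],
)

```text
clock: 2.8
position: [0.6405, -0.0518, 0.2194]
ee_rot: [0.0, 0.753, 0.658, -0.0]
contact_force: [0.3, -0.0, 0.4]
width: 0.0599
gripper_force: 0.0
```

```bash
python3 - <<'E'
from h import *
go((641,-50.5,141,82.5))
E
```

```text
now [640.5 -51.8 219.4  82.3]
-> (641, -50.5, 141, 82.5) [np.float64(0.035), np.float64(0.009), np.float64(1.96), np.float64(-0.02)] rows 1.3 q6 3
```

Emit:
play_rows(
  motion=[
    [0.03, 0, 1.5, 0, 60],
    [0.03, 0, 1.95, 0, 60],
    [0.03, 0, 1.95, 0, 60],
    [0.03, 0, 1.95, 0, 5],
    [0.03, 0, 1.95, 0, 5],
  ],
  newtons=60,
)

```text
clock: 3.42
position: [0.6422, -0.0494, 0.143]
ee_rot: [0.001, 0.752, 0.66, 0.001]
contact_force: [0.8, -0.6, -0.2]
width: 0.0246
gripper_force: 0.0
```

Emit:
play_rows(
  motion=[
    [0, 0, 0, 0, 5],
    [0, 0, 0, 0, 5],
    [0, 0, 0, 0, 5],
    [0, 0, -0.5, 0, 5],
    [0, 0, -1, 0, 5],
  ],
)

```text
clock: 4.05
position: [0.6406, -0.0489, 0.181]
ee_rot: [-0.001, 0.752, 0.66, -0.001]
contact_force: [0.2, 0.0, -1.7]
width: 0.0144
gripper_force: 61.0
```

Emit:
play_rows(
  motion=[
    [0, 0, -1, 0, 5],
    [0, 0, -2, 0, 5],
    [0, 0, -2, 0, 5],
  ],
)

```text
clock: 4.42
position: [0.6429, -0.0493, 0.2648]
ee_rot: [0.003, 0.751, 0.66, 0.002]
contact_force: [0.7, 0.5, -1.4]
width: 0.0145
gripper_force: 61.1
```

```bash
python3 - <<'E'
from h import *
d=cap('scene'); save(d,'s2.png')
go((400,-420,260,82.5),(400,-420,60,82.5))
E
```

```text
now [641.6 -49.  262.2  82.6]
-> (400, -420, 260, 82.5) [np.float64(-9.978), np.float64(-4.787), np.float64(0.056), np.float64(0.01)] rows 7.1 q6 -39
-> (400, -420, 60, 82.5) [np.float64(0.0), np.float64(0.0), np.float64(5.0), -0.0] rows 3.2 q6 -39
```

View pics/s2.png

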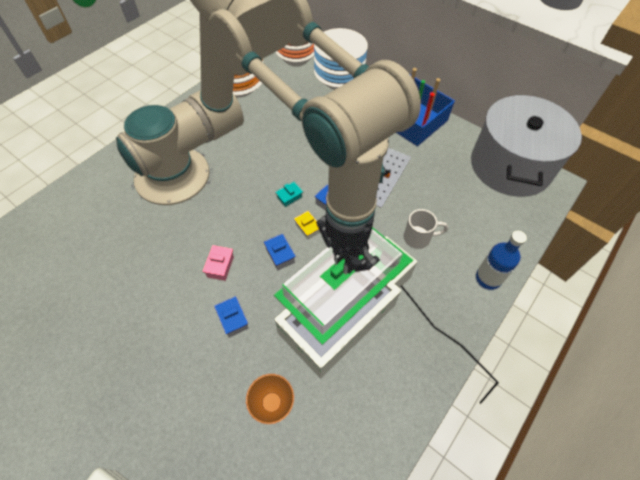

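The lid is held level above the warmer, with its flange at about (345,285) in the scene view. Next it goes to the clear right side.

Emit:
play_rows(
  motion=[
    [-1.2, -0.6, 0, 0, 5],
    [-2.4, -1.15, 0, 0, 5],
    [-3.6, -1.73, 0, 0, 5],
    [-4.4, -2.1, 0, 0, 5],
    [-5, -2.4, 0, 0, 5],
  ],
)

```text
clock: 5.1
position: [0.5179, -0.2356, 0.2588]
ee_rot: [-0.002, 0.752, 0.659, -0.001]
contact_force: [0.3, 0.4, -0.9]
width: 0.0147
gripper_force: 61.0
```

Emit:
play_rows(
  motion=[
    [-1.2, -0.6, 0, 0, 5],
    [-2.4, -1.15, 0, 0, 5],
    [-3.6, -1.73, 0, 0, 5],
    [-4.4, -2.1, 0, 0, 5],
    [-5, -2.4, 0, 0, 5],
  ],
)

```text
clock: 5.72
position: [0.3971, -0.4212, 0.2586]
ee_rot: [-0.002, 0.752, 0.659, 0.0]
contact_force: [0.5, 0.3, -0.6]
width: 0.0145
gripper_force: 61.0
```

Emit:
play_rows(
  motion=[
    [0, 0, 1, 0, 5],
    [0, 0, 2.2, 0, 5],
    [0, 0, 3.4, 0, 5],
    [0, 0, 4.2, 0, 5],
    [0, 0, 4.6, 0, 5],
  ],
)

```text
clock: 6.35
position: [0.3972, -0.4184, 0.0736]
ee_rot: [-0.004, 0.752, 0.66, 0.0]
contact_force: [0.6, 0.3, -1.5]
width: 0.0146
gripper_force: 60.9
```

Emit:
play_rows(
  motion=[
    [0, 0, 0.25, 0, 5],
    [0, 0, 0.45, 0, 5],
    [0, 0, 0.5, 0, 5],
    [0, 0, 0.5, 0, 5],
  ],
)

```text
clock: 6.85
position: [0.3993, -0.4212, 0.058]
ee_rot: [0.001, 0.752, 0.66, -0.0]
contact_force: [-0.6, -0.2, -2.3]
width: 0.0148
gripper_force: 61.0
```

Emit:
play_rows(
  motion=[
    [0, 0, 0.05, 0, 5],
    [0, 0, 0.05, 0, 5],
  ],
)

```text
clock: 7.1
position: [0.3995, -0.4214, 0.057]
ee_rot: [0.001, 0.751, 0.66, -0.0]
contact_force: [-0.9, 0.3, 4.4]
width: 0.0144
gripper_force: 61.9
```

Emit:
play_rows(
  motion=[
    [0, 0, 0.04, 0, 5],
    [0, 0, 0.04, 0, 5],
  ],
)

```text
clock: 7.35
position: [0.3995, -0.4215, 0.057]
ee_rot: [0.002, 0.751, 0.66, -0.0]
contact_force: [-3.1, 3.5, 14.5]
width: 0.0142
gripper_force: 63.2
```

Emit:
play_rows(
  motion=[
    [0, 0, -0.05, 0, 50],
    [0, 0, -0.05, 0, 50],
    [0, 0, -0.05, 0, 50],
    [0, 0, -1, 0, 50],
    [0, 0, -2.3, 0, 50],
  ],
)

```text
clock: 7.98
position: [0.3982, -0.4198, 0.1447]
ee_rot: [-0.002, 0.752, 0.66, 0.0]
contact_force: [0.2, -1.3, 0.1]
width: 0.0499
gripper_force: 0.0
```

Emit:
play_rows(
  motion=[
    [0, 0, -1.2, 0, 50],
    [0, 0, -1.2, 0, 50],
  ],
)

```text
clock: 8.22
position: [0.4007, -0.423, 0.1979]
ee_rot: [0.005, 0.752, 0.66, -0.0]
contact_force: [0.1, -0.2, -0.6]
width: 0.0501
gripper_force: 0.0
```

```bash
python3 - <<'E'
from h import *
d=cap('top'); save(d,'t2.png')
for c,h in(('blue',.038),('yellow',.03),('orange',.022)): print(c); show(d,c,h,60,(160,200,560,479))
e=cap('scene')
for c,h in(('blue',.038),('yellow',.03)): print('S',c); show(e,c,h)
hsv=cv2.cvtColor(d['img'],cv2.COLOR_RGB2HSV)
m,W=zone(d,.088,.098,(.5,.75,-.2,.2)); print('rim',rectof(W[m]))
for n,k in(('t',d),('s',e)):
    for z0,z1 in((.089,.096),(.07,.08),(.012,.024)):
        m,W=zone(k,z0,z1,(.55,.74,-.19,.1)); print(n,z0,rectof(W[m]),m.sum())
go()
E
```

```text
blue
[264. 282.] 423.1 205.2 73.8 53.7 -1.4
[350. 281.] 421.1 -5.2 75.7 53.5 -23.4
[430. 267.] 450.5 -205.4 76.3 54.1 -23.9
yellow
[305. 281.] 422.5 104.6 63.8 45.8 -16.6
orange
[193. 267.] 465.6 383.1 57.3 10.6 9.7
S blue
[231. 315.] 452.2 -205.2 76.1 51.9 -24.0
[504. 256.] 872.0 331.9 91.4 65.5 81.6
[279. 249.] 422.3 -5.5 76.1 53.4 -23.5
[331. 198.] 424.8 203.4 75.8 54.1 -1.8
[410. 103.] 392.4 649.8 246.0 242.3 -5.5
S yellow
[307. 223.] 423.8 104.0 66.3 47.5 -16.6
rim [646.2  -7.1 337.7 145.4  82.6]
t 0.089 [642.6 -35.1 281.4 145.4  82.6] 1687
t 0.07 [635.4 -39.  268.8 133.1  82.6] 1202
t 0.012 [629.8 -36.7 263.8 120.5  82.7] 2424
s 0.089 [642.8 -36.8 278.5 144.7  82.5] 1885
s 0.07 [644.9 -35.7 282.1 142.   82. ] 1547
s 0.012 [644.8 -34.8 283.3 141.1  82.5] 2763
now [ 398.9 -420.6  193.5   82.6]
```

View pics/t2.png

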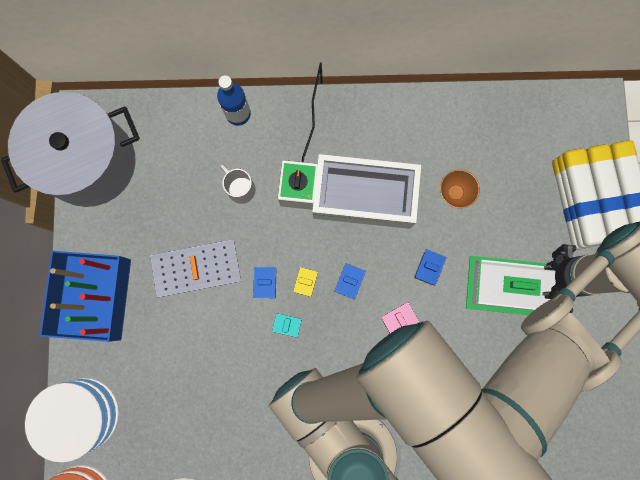

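The well is empty, and the lid lies at (515,286), clear of everything. No second yellow tub is visible. I'll start with the rightmost meal tub.

```bash
python3 - <<'E'
from h import *
go((451.3,-205.3,100,66),(451.3,-205.3,41,66),(451.3,-205.3,161,66),(633,-112,161,82.5),(633,-112,62,82.5))
E
```

```text
now [ 398.9 -420.6  193.5   82.6]
-> (451.3, -205.3, 100, 66) [np.float64(5.507), np.float64(0.602), np.float64(2.338), np.float64(1.66)] rows 3.8 q6 -0
-> (451.3, -205.3, 41, 66) [np.float64(0.0), np.float64(0.0), np.float64(1.475), 0.0] rows 0.9 q6 -0
-> (451.3, -205.3, 161, 66) [np.float64(0.0), np.float64(0.0), np.float64(-3.0), 0.0] rows 1.9 q6 -0
-> (633, -112, 161, 82.5) [np.float64(3.978), np.float64(3.201), np.float64(-0.0), -1.65] rows 3.3 q6 -3
-> (633, -112, 62, 82.5) [np.float64(0.0), np.float64(0.0), np.float64(2.475), -0.0] rows 1.6 q6 -3
```

Emit:
play_rows(
  motion=[
    [1.4, 0.15, 0.2, 0.8, 50],
    [2.8, 0.3, 0.5, 1.66, 50],
    [4.2, 0.45, 1.2, 1.66, 50],
    [5.2, 0.6, 2, 1.66, 50],
    [5.5, 0.6, 2.34, 1.66, 50],
  ],
)

```text
clock: 8.95
position: [0.449, -0.2022, 0.0967]
ee_rot: [-0.003, 0.838, 0.546, -0.001]
contact_force: [-0.1, 0.0, 0.0]
width: 0.0497
gripper_force: 0.0
```

```bash
python3 - <<'E'
from h import *
go((451.3,-205.3,41,66))
E
```

```text
now [ 449.  -202.2   96.7   66.1]
-> (451.3, -205.3, 41, 66) [np.float64(-0.049), np.float64(0.083), np.float64(1.394), np.float64(0.01)] rows 0.9 q6 -0
```

Emit:
play_rows(
  motion=[
    [0, 0, 0.8, 0, 50],
    [0, 0, 1.3, 0, 50],
    [0, 0, 1.45, 0, 50],
    [0, 0, 1.45, 0, 50],
    [0, 0, 1.45, 0, 5],
  ],
)

```text
clock: 9.57
position: [0.4519, -0.2065, 0.0427]
ee_rot: [0.001, 0.839, 0.544, 0.0]
contact_force: [0.1, -0.4, 0.4]
width: 0.0331
gripper_force: 0.0
```

Emit:
play_rows(
  motion=[
    [0, 0, 0, 0, 5],
    [0, 0, 0, 0, 5],
    [0, 0, 0, 0, 5],
    [0, 0, 0, 0, 5],
    [0, 0, -0.4, 0, 5],
  ],
)

```text
clock: 10.2
position: [0.4502, -0.205, 0.0573]
ee_rot: [-0.001, 0.839, 0.544, -0.001]
contact_force: [0.0, 0.0, -1.6]
width: 0.012
gripper_force: 59.4
```

```bash
python3 - <<'E'
from h import *
cap('top')
go((451.3,-205.3,161,66),(633,-112,161,82.5),(633,-112,62,82.5))
E
```

```text
now [ 451.8 -205.9   59.5   66. ]
-> (451.3, -205.3, 161, 66) [np.float64(0.01), np.float64(-0.017), np.float64(-2.537), np.float64(-0.0)] rows 1.6 q6 -0
-> (633, -112, 161, 82.5) [np.float64(3.978), np.float64(3.201), np.float64(-0.0), -1.65] rows 3.3 q6 -3
-> (633, -112, 62, 82.5) [np.float64(0.0), np.float64(0.0), np.float64(2.475), -0.0] rows 1.6 q6 -3
```

Emit:
play_rows(
  motion=[
    [0, 0, -1.2, 0, 5],
    [0, 0, -2.2, 0, 5],
    [0, 0, -2.54, 0, 5],
    [0, 0, -2.54, 0, 5],
  ],
)

```text
clock: 10.75
position: [0.4513, -0.2057, 0.1595]
ee_rot: [0.0, 0.839, 0.544, 0.0]
contact_force: [0.2, 0.6, -1.3]
width: 0.012
gripper_force: 59.6
```

Emit:
play_rows(
  motion=[
    [1.1, 0.9, 0, -0.6, 5],
    [2.3, 1.8, 0, -1.2, 5],
    [3.4, 2.75, 0, -1.65, 5],
    [3.98, 3.2, 0, -1.65, 5],
    [3.98, 3.2, 0, -1.65, 5],
  ],
)

```text
clock: 11.38
position: [0.6336, -0.1109, 0.1561]
ee_rot: [-0.002, 0.751, 0.66, -0.001]
contact_force: [-0.9, -0.3, -1.8]
width: 0.0121
gripper_force: 59.6
```

```bash
python3 - <<'E'
from h import *
cap('top');
go((633,-112,64,82.5))
d=cap('scene')
show(d,'blue',.158,60,(200,200,400,380)); show(d,'blue',.038,60,(200,200,400,380))
E
```

```text
now [ 632.1 -111.6  156.4   82.5]
-> (633, -112, 64, 82.5) [np.float64(-0.007), np.float64(0.024), np.float64(2.31), np.float64(0.0)] rows 1.5 q6 -3
[316. 315.] 633.7 -120.9 74.1 41.5 -5.4
[279. 250.] 476.3 -52.7 66.3 48.5 -23.5
[316. 315.] 603.2 -82.6 85.0 47.5 -5.4
[279. 250.] 422.8 -4.5 76.1 55.7 -23.5
```

Emit:
play_rows(
  motion=[
    [0.02, 0, 0.9, 0, 5],
    [0.02, 0, 1.7, 0, 5],
    [0.02, 0, 2.2, 0, 5],
    [0.02, 0, 2.3, 0, 5],
    [0.02, 0, 2.3, 0, 5],
  ],
)

```text
clock: 12.1
position: [0.6326, -0.1123, 0.0678]
ee_rot: [-0.0, 0.752, 0.659, -0.0]
contact_force: [1.1, 0.6, -1.3]
width: 0.0122
gripper_force: 59.5
```

Emit:
play_rows(
  motion=[
    [0, 0, 0.04, 0, 5],
    [0, 0, 0.08, 0, 5],
    [0, 0, 0.08, 0, 5],
  ],
)

```text
clock: 12.48
position: [0.6333, -0.1118, 0.0648]
ee_rot: [0.0, 0.752, 0.659, 0.0]
contact_force: [0.0, -0.6, -1.6]
width: 0.012
gripper_force: 59.5
```

Emit:
play_rows(
  motion=[
    [0, 0, 0.04, 0, 5],
    [0, 0, 0.08, 0, 5],
    [0, 0, 0.08, 0, 5],
  ],
)

```text
clock: 12.85
position: [0.6332, -0.1117, 0.0612]
ee_rot: [0.0, 0.752, 0.659, -0.0]
contact_force: [0.2, 0.5, -2.0]
width: 0.0119
gripper_force: 59.6
```

Emit:
play_rows(
  motion=[
    [0, 0, 0.03, 0, 5],
    [0, 0, 0.05, 0, 5],
    [0, 0, 0.05, 0, 5],
  ],
)

```text
clock: 13.22
position: [0.6331, -0.1117, 0.061]
ee_rot: [0.0, 0.752, 0.659, 0.0]
contact_force: [-2.3, 1.0, 8.2]
width: 0.0121
gripper_force: 60.7
```

Emit:
play_rows(
  motion=[
    [0, 0, -0.03, 0, 40],
    [0, 0, -0.03, 0, 40],
    [0, 0, -0.03, 0, 40],
    [0, 0, -1, 0, 40],
    [0, 0, -2, 0, 40],
  ],
)

```text
clock: 13.85
position: [0.6327, -0.1116, 0.1392]
ee_rot: [-0.001, 0.752, 0.659, -0.001]
contact_force: [0.6, 0.4, 0.1]
width: 0.0399
gripper_force: 0.0
```

Emit:
play_rows(
  motion=[
    [0, 0, -0.3, 0, 50],
    [0, 0, -0.3, 0, 50],
  ],
)

```text
clock: 14.1
position: [0.6333, -0.1118, 0.1515]
ee_rot: [0.0, 0.752, 0.659, 0.0]
contact_force: [-0.4, 0.8, -0.4]
width: 0.0501
gripper_force: 0.0
```

```bash
python3 - <<'E'
from h import *
d=cap('top'); print(*[show(d,'blue',.038,60,(160,200,560,330))])
d=cap('scene');show(d,'blue',.038,60,(200,170,400,380))
show(d,'blue',.056,60,(280,290,400,380))
show(d,'orange',.022,20,(360,160,400,180))
go((422,-5,90,66.5))
E
```

```text
[264. 281.] 423.1 205.2 73.8 53.7 -1.4
[349. 281.] 421.1 -5.1 75.7 53.4 -23.4
None
[318. 328.] 627.9 -106.6 78.4 55.2 -8.0
[279. 250.] 422.8 -4.9 75.7 55.0 -23.6
[318. 328.] 632.0 -111.9 76.9 54.1 -8.0
[380. 170.] 467.1 382.1 55.4 12.2 8.7
now [ 632.1 -111.4  149.6   82.5]
-> (422, -5, 90, 66.5) [np.float64(1.949), np.float64(-5.557), np.float64(1.49), np.float64(1.6)] rows 3.9 q6 23
```

Emit:
play_rows(
  motion=[
    [0.5, -1.4, 0, 0.5, 50],
    [1, -2.8, 0.2, 1, 50],
    [1.5, -4.2, 0.6, 1.6, 50],
    [1.95, -5.55, 1.3, 1.6, 50],
    [1.95, -5.55, 1.49, 1.6, 50],
  ],
)

```text
clock: 14.82
position: [0.4135, -0.0026, 0.0879]
ee_rot: [-0.005, 0.836, 0.549, -0.005]
contact_force: [0.4, -0.4, 0.2]
width: 0.0502
gripper_force: 0.0
```

Emit:
play_rows(
  motion=[
    [0, 0, 0, 0, 50],
  ],
)

```text
clock: 14.95
position: [0.4227, -0.0051, 0.0906]
ee_rot: [-0.001, 0.836, 0.548, -0.001]
contact_force: [1.5, 0.4, 0.8]
width: 0.05
gripper_force: 0.0
```

```bash
python3 - <<'E'
from h import *
cap('top')
go((422,-5,42,66.5))
E
```

```text
now [424.3  -5.6  91.4  66.5]
-> (422, -5, 42, 66.5) [np.float64(-0.01), np.float64(-0.059), np.float64(1.235), np.float64(-0.0)] rows 0.8 q6 23
```

Emit:
play_rows(
  motion=[
    [0, -0.04, 0.8, 0, 50],
    [0, -0.04, 1.23, 0, 50],
    [0, -0.04, 1.23, 0, 50],
    [0, -0.04, 1.23, 0, 50],
    [0, -0.04, 1.23, 0, 5],
  ],
)

```text
clock: 15.62
position: [0.4231, -0.0049, 0.0433]
ee_rot: [0.001, 0.837, 0.548, 0.001]
contact_force: [-0.7, 0.4, -0.1]
width: 0.0333
gripper_force: 0.0
```

Emit:
play_rows(
  motion=[
    [0, 0, 0, 0, 5],
    [0, 0, 0, 0, 5],
    [0, 0, 0, 0, 5],
    [0, 0, 0, 0, 5],
    [0, 0, -0.8, 0, 5],
  ],
)

```text
clock: 16.25
position: [0.4197, -0.0042, 0.0733]
ee_rot: [-0.002, 0.836, 0.548, -0.002]
contact_force: [-0.5, 1.0, -1.7]
width: 0.0123
gripper_force: 59.1
```

Emit:
play_rows(
  motion=[
    [0, 0, -1.2, 0, 5],
    [0, 0, -2.1, 0, 5],
    [0, 0, -2.1, 0, 5],
  ],
)

```text
clock: 16.62
position: [0.4237, -0.0049, 0.1609]
ee_rot: [0.002, 0.836, 0.548, 0.002]
contact_force: [-0.3, -0.9, -1.8]
width: 0.012
gripper_force: 59.2
```

```bash
python3 - <<'E'
from h import *
cap('top')
go((641,-50.5,161,82.5),(641,-50.5,63,82.5))
E
```

```text
now [422.1  -4.7 159.1  66.5]
-> (641, -50.5, 161, 82.5) [np.float64(1.134), np.float64(5.474), np.float64(-0.048), np.float64(-1.6)] rows 3.6 q6 3
-> (641, -50.5, 63, 82.5) [np.float64(0.0), np.float64(0.0), np.float64(2.45), -0.0] rows 1.6 q6 3
```

Emit:
play_rows(
  motion=[
    [0.3, 1.4, 0, -0.5, 5],
    [0.6, 2.8, 0, -1, 5],
    [0.9, 4.2, 0, -1.6, 5],
    [1.13, 5.2, 0, -1.6, 5],
    [1.13, 5.47, 0, -1.6, 5],
  ],
)

```text
clock: 17.3
position: [0.6416, -0.051, 0.1551]
ee_rot: [-0.001, 0.752, 0.659, -0.001]
contact_force: [-0.9, -0.3, -1.1]
width: 0.012
gripper_force: 59.3
```

Emit:
play_rows(
  motion=[
    [0, 0, 0, 0, 5],
    [0, 0, 0, 0, 5],
  ],
)

```text
clock: 17.55
position: [0.6385, -0.0501, 0.1576]
ee_rot: [-0.001, 0.752, 0.659, -0.001]
contact_force: [-0.4, 0.1, -1.9]
width: 0.0122
gripper_force: 59.3
```

```bash
python3 - <<'E'
from h import *
cap('top')
go((641,-50.5,65,82.5))
E
```

```text
now [638.7 -50.1 158.1  82.5]
-> (641, -50.5, 65, 82.5) [np.float64(-0.003), np.float64(0.058), np.float64(2.328), np.float64(-0.0)] rows 1.5 q6 3
```

Emit:
play_rows(
  motion=[
    [0, 0.05, 0.9, 0, 5],
    [0, 0.05, 1.7, 0, 5],
    [0, 0.05, 2.2, 0, 5],
    [0, 0.05, 2.33, 0, 5],
    [0, 0.05, 2.33, 0, 5],
  ],
)

```text
clock: 18.23
position: [0.6423, -0.0507, 0.0659]
ee_rot: [0.0, 0.752, 0.659, 0.0]
contact_force: [-0.4, -0.1, -0.8]
width: 0.0125
gripper_force: 59.2
```

Emit:
play_rows(
  motion=[
    [0, 0, 0.04, 0, 5],
    [0, 0, 0.08, 0, 5],
    [0, 0, 0.08, 0, 5],
  ],
)

```text
clock: 18.6
position: [0.6426, -0.0509, 0.0624]
ee_rot: [0.0, 0.752, 0.659, 0.0]
contact_force: [-0.3, -0.6, -1.4]
width: 0.0118
gripper_force: 59.2
```

Emit:
play_rows(
  motion=[
    [0, 0, 0.04, 0, 5],
    [0, 0, 0.06, 0, 5],
    [0, 0, 0.06, 0, 5],
  ],
)

```text
clock: 18.98
position: [0.6427, -0.0509, 0.0612]
ee_rot: [0.0, 0.752, 0.659, 0.0]
contact_force: [-2.3, 0.9, 7.1]
width: 0.0121
gripper_force: 60.2
```

Emit:
play_rows(
  motion=[
    [0, 0, -0.03, 0, 40],
    [0, 0, -0.03, 0, 40],
    [0, 0, -0.03, 0, 40],
    [0, 0, -1, 0, 40],
    [0, 0, -2, 0, 40],
  ],
)

```text
clock: 19.6
position: [0.642, -0.0508, 0.1396]
ee_rot: [-0.001, 0.752, 0.659, -0.001]
contact_force: [0.9, -0.8, -0.7]
width: 0.0401
gripper_force: 0.0
```

Emit:
play_rows(
  motion=[
    [0, 0, -0.3, 0, 50],
    [0, 0, -0.3, 0, 50],
  ],
)

```text
clock: 19.85
position: [0.6427, -0.0509, 0.152]
ee_rot: [0.0, 0.752, 0.659, 0.0]
contact_force: [-0.3, 0.6, 0.0]
width: 0.0501
gripper_force: 0.0
```

```bash
python3 - <<'E'
from h import *
d=cap('top'); show(d,'blue',.038,60,(160,200,560,330))
d=cap('scene');show(d,'blue',.038,60,(200,170,400,260))
show(d,'blue',.056,60,(280,260,400,380))
go((423.9,204.4,90,88.5))
E
```

```text
[264. 282.] 423.1 205.2 73.8 53.8 -1.4
[390. 204.] 608.4 -110.9 53.0 25.5 88.6
[365. 203.] 615.0 -48.4 52.7 15.3 88.6
[318. 329.] 632.1 -111.0 76.8 55.6 -8.0
[338. 311.] 641.2 -51.9 76.1 54.2 -7.5
now [641.4 -50.6 150.   82.5]
-> (423.9, 204.4, 90, 88.5) [np.float64(5.607), np.float64(-6.228), np.float64(1.5), np.float64(-0.6)] rows 5.4 q6 27
```

Emit:
play_rows(
  motion=[
    [1.1, -1.2, 0, 0, 50],
    [2.2, -2.4, 0, 0, 50],
    [3.2, -3.6, 0.2, 0, 50],
    [4.2, -4.7, 0.5, 0, 50],
    [5, -5.6, 0.8, 0, 50],
  ],
)

```text
clock: 20.58
position: [0.4438, 0.1779, 0.1179]
ee_rot: [-0.001, 0.752, 0.659, -0.001]
contact_force: [0.6, -0.2, -0.4]
width: 0.0501
gripper_force: 0.0
```

Emit:
play_rows(
  motion=[
    [0.6, -0.63, 0.4, -0.6, 50],
    [0.6, -0.63, 0.7, -0.6, 50],
    [0.6, -0.63, 0.7, -0.6, 50],
  ],
)

```text
clock: 20.95
position: [0.4242, 0.2033, 0.0901]
ee_rot: [-0.0, 0.717, 0.697, -0.002]
contact_force: [0.7, 0.4, 0.4]
width: 0.0504
gripper_force: 0.0
```

```bash
python3 - <<'E'
from h import *
cap('top')
go((423.9,204.4,42,88.4))
E
```

```text
now [425.2 203.2  90.9  88.4]
-> (423.9, 204.4, 42, 88.4) [np.float64(0.028), np.float64(-0.033), np.float64(1.222), np.float64(-0.0)] rows 0.8 q6 27
```

Emit:
play_rows(
  motion=[
    [0.02, -0.02, 0.8, 0, 50],
    [0.02, -0.02, 1.22, 0, 50],
    [0.02, -0.02, 1.22, 0, 50],
    [0.02, -0.02, 1.22, 0, 50],
    [0.02, -0.02, 1.22, 0, 5],
  ],
)

```text
clock: 21.62
position: [0.4251, 0.2047, 0.0437]
ee_rot: [0.001, 0.717, 0.697, 0.001]
contact_force: [-0.0, -0.3, -0.1]
width: 0.0333
gripper_force: 0.0
```

Emit:
play_rows(
  motion=[
    [0, 0, 0, 0, 5],
    [0, 0, 0, 0, 5],
    [0, 0, 0, 0, 5],
    [0, 0, 0, 0, 5],
    [0, 0, -0.8, 0, 5],
  ],
)

```text
clock: 22.25
position: [0.4219, 0.2041, 0.0735]
ee_rot: [-0.001, 0.717, 0.698, -0.003]
contact_force: [0.3, 0.8, -1.2]
width: 0.0121
gripper_force: 59.1
```

Emit:
play_rows(
  motion=[
    [0, 0, -1.2, 0, 5],
    [0, 0, -2.3, 0, 5],
    [0, 0, -2.3, 0, 5],
  ],
)

```text
clock: 22.62
position: [0.4263, 0.2056, 0.17]
ee_rot: [0.002, 0.716, 0.698, 0.003]
contact_force: [-0.1, 0.7, -2.1]
width: 0.012
gripper_force: 59.2
```

```bash
python3 - <<'E'
from h import *
cap('top')
go((649,11,165,82.5))
E
```

```text
now [424.6 205.  167.8  88.5]
-> (649, 11, 165, 82.5) [np.float64(-4.699), np.float64(5.738), np.float64(0.071), np.float64(0.6)] rows 4.7 q6 8
```

Emit:
play_rows(
  motion=[
    [-1, 1.2, 0, 0.2, 5],
    [-2, 2.4, 0, 0.4, 5],
    [-3, 3.6, 0, 0.6, 5],
    [-3.9, 4.8, 0, 0.6, 5],
    [-4.5, 5.5, 0, 0.6, 5],
  ],
)

```text
clock: 23.3
position: [0.64, 0.0168, 0.1636]
ee_rot: [-0.001, 0.753, 0.658, -0.001]
contact_force: [-0.1, -0.1, -1.2]
width: 0.0121
gripper_force: 59.2
```

Emit:
play_rows(
  motion=[
    [-0.17, 0.27, 0, 0, 5],
    [-0.17, 0.27, 0, 0, 5],
    [-0.17, 0.27, 0, 0, 5],
  ],
)

```text
clock: 23.68
position: [0.6472, 0.0121, 0.1663]
ee_rot: [-0.001, 0.752, 0.659, -0.001]
contact_force: [0.1, -1.0, -2.2]
width: 0.0122
gripper_force: 59.2
```

```bash
python3 - <<'E'
from h import *
cap('top')
go((649.1,11,65,82.5))
E
```

```text
now [647.4  12.2 166.7  82.5]
-> (649.1, 11, 65, 82.5) [np.float64(-0.023), np.float64(0.045), np.float64(2.542), np.float64(0.0)] rows 1.6 q6 8
```

Emit:
play_rows(
  motion=[
    [-0.02, 0.04, 0.9, 0, 5],
    [-0.02, 0.04, 1.7, 0, 5],
    [-0.02, 0.04, 2.3, 0, 5],
    [-0.02, 0.04, 2.54, 0, 5],
    [-0.02, 0.04, 2.54, 0, 5],
  ],
)

```text
clock: 24.35
position: [0.6499, 0.0104, 0.0653]
ee_rot: [-0.0, 0.752, 0.659, -0.0]
contact_force: [-0.0, -1.0, -1.1]
width: 0.0119
gripper_force: 59.2
```

Emit:
play_rows(
  motion=[
    [0, 0, 0.04, 0, 5],
    [0, 0, 0.08, 0, 5],
    [0, 0, 0.08, 0, 5],
  ],
)

```text
clock: 24.72
position: [0.6506, 0.0097, 0.0626]
ee_rot: [0.0, 0.752, 0.659, 0.0]
contact_force: [0.4, 0.1, -1.6]
width: 0.0121
gripper_force: 59.2
```

Emit:
play_rows(
  motion=[
    [0, 0, 0.04, 0, 5],
    [0, 0, 0.06, 0, 5],
    [0, 0, 0.06, 0, 5],
  ],
)

```text
clock: 25.1
position: [0.6507, 0.0096, 0.0616]
ee_rot: [0.001, 0.752, 0.659, 0.0]
contact_force: [-2.2, -0.5, 8.7]
width: 0.0122
gripper_force: 60.3
```

Emit:
play_rows(
  motion=[
    [0, 0, -0.03, 0, 40],
    [0, 0, -0.03, 0, 40],
    [0, 0, -0.03, 0, 40],
    [0, 0, -1, 0, 40],
    [0, 0, -2, 0, 40],
  ],
)

```text
clock: 25.72
position: [0.6499, 0.0098, 0.1395]
ee_rot: [-0.001, 0.752, 0.659, -0.001]
contact_force: [0.2, 0.3, 1.0]
width: 0.0398
gripper_force: 0.0
```

Emit:
play_rows(
  motion=[
    [0, 0, -1, 1, 50],
    [0, 0, -1, 2, 50],
    [0, 0, -1, 3, 50],
    [0, 0, -1, 4, 50],
    [0, 0, -1, 4, 50],
  ],
)

```text
clock: 26.35
position: [0.6503, 0.0098, 0.1794]
ee_rot: [-0.0, 0.932, 0.363, -0.0]
contact_force: [0.1, 0.3, -0.1]
width: 0.0502
gripper_force: 0.0
```

```bash
python3 - <<'E'
from h import *
d=cap('top');e=cap('scene')
show(d,'orange',.022,60,(140,220,260,310)); show(e,'orange',.022,20,(340,140,420,210))
show(e,'blue',.056,60,(280,260,400,380))
for k,(u,v) in((d,(180,255)),(d,(215,300)),(e,(365,190)),(e,(350,215))): print(cv2.cvtColor(k['img'],cv2.COLOR_RGB2HSV)[v-3:v+4,u-3:u+4].reshape(-1,3).mean(0))
c=np.vstack([cv2.resize(d['img'][230:310,140:260],(600,400),interpolation=cv2.INTER_CUBIC)]);cv2.imwrite('pics/div.png',c[:,:,::-1])
go((466.3,382.6,150,9.5))
E
```

```text
[193. 267.] 465.6 383.1 57.3 10.6 9.7
[318. 329.] 632.2 -111.1 77.1 55.8 -8.0
[338. 311.] 641.2 -51.0 76.1 56.2 -7.2
[357. 294.] 649.4 10.1 76.0 56.3 -7.7
[119.10204082  19.53061224 168.7755102 ]
[ 51.51020408   7.10204082 156.83673469]
[31.36734694 50.04081633 82.08163265]
[ 38.51020408  30.53061224 134.6122449 ]
now [650.4   9.7 179.4  42.6]
-> (466.3, 382.6, 150, 9.5) [np.float64(2.924), np.float64(-9.976), np.float64(0.736), np.float64(3.31)] rows 6.7 q6 120
```

View pics/div.png

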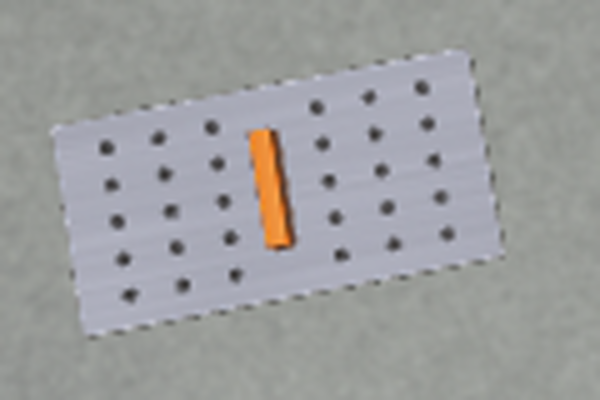

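The three meal tubs sit in a row in the well. The crop shows the tray's clean outline, with its orange rib at about (193,267) in the full image. I'll measure the plate, then go above the rib.

```bash
sed -i "s/^HUE={/HUE={'plate':(108,135,13,120),/" h.py; python3 - <<'E'
from h import *
d=cap('top')
show(d,'plate',.004,1500,(140,225,250,305)); show(d,'orange',.022,60,(140,220,260,310))
E
```

```text
[195. 268.] 465.5 383.4 213.7 107.4 -80.4
[193. 267.] 465.6 383.1 57.3 10.6 9.7
```

Emit:
play_rows(
  motion=[
    [0.6, -2, 0, 0.6, 50],
    [1.2, -4, 0, 1.2, 50],
    [1.8, -6, 0, 1.8, 50],
    [2.2, -7.2, 0, 2.4, 50],
    [2.2, -7.2, 0, 3.1, 50],
  ],
)

```text
clock: 27.12
position: [0.5197, 0.2837, 0.1798]
ee_rot: [-0.0, 0.995, 0.099, 0.0]
contact_force: [0.6, -0.0, 0.4]
width: 0.0501
gripper_force: 0.0
```

Emit:
play_rows(
  motion=[
    [0, 0, 0, 0, 50],
    [0, 0, 0, 0, 50],
  ],
)

```text
clock: 27.38
position: [0.5211, 0.2814, 0.1796]
ee_rot: [0.0, 0.995, 0.101, 0.0]
contact_force: [-0.3, 0.8, 0.2]
width: 0.05
gripper_force: 0.0
```

```bash
python3 - <<'E'
from h import *
cap('top')
go((466.3,382.6,80,9.5))
E
```

```text
now [521.4 280.9 179.6  11.5]
-> (466.3, 382.6, 80, 9.5) [np.float64(-0.843), np.float64(-2.767), np.float64(2.49), np.float64(0.2)] rows 2.4 q6 120
```

Emit:
play_rows(
  motion=[
    [-0.4, -1.4, 0.6, 0.2, 50],
    [-0.84, -2.78, 1.4, 0.2, 50],
    [-0.84, -2.78, 2.5, 0.2, 50],
    [-0.84, -2.78, 2.5, 0.2, 50],
  ],
)

```text
clock: 27.92
position: [0.464, 0.3815, 0.0763]
ee_rot: [0.002, 0.997, 0.082, -0.004]
contact_force: [-0.2, -0.5, -0.2]
width: 0.0495
gripper_force: 0.0
```

```bash
python3 - <<'E'
from h import *
cap('top')
go((466,383,7,9.6))
E
```

```text
now [466.  382.4  78.6   9.4]
-> (466, 383, 7, 9.6) [np.float64(0.003), np.float64(-0.016), np.float64(1.791), np.float64(-0.02)] rows 1.1 q6 120
```

Emit:
play_rows(
  motion=[
    [0, 0, 0.9, 0, 50],
    [0, 0, 1.5, 0, 50],
    [0, 0, 1.77, 0, 50],
    [0, 0, 1.77, 0, 50],
    [0, 0, 1.77, 0, 5],
  ],
)

```text
clock: 28.6
position: [0.4673, 0.3843, 0.0104]
ee_rot: [-0.001, 0.997, 0.082, 0.001]
contact_force: [0.3, -0.4, -0.6]
width: 0.0327
gripper_force: 0.0
```

Emit:
play_rows(
  motion=[
    [0, 0, 0, 0, 5],
    [0, 0, 0, 0, 5],
    [0, 0, 0, 0, 5],
    [0, 0, 0, 0, 5],
    [0, 0, 0, 0, 5],
  ],
  newtons=80,
)

```text
clock: 29.22
position: [0.4667, 0.3844, 0.0103]
ee_rot: [-0.0, 0.997, 0.083, 0.001]
contact_force: [-0.1, -0.6, 5.7]
width: 0.0094
gripper_force: 80.7
```

Emit:
play_rows(
  motion=[
    [0, 0, -0.7, 0, 5],
    [0, 0, -1.8, 0, 5],
    [0, 0, -3, 0, 5],
    [0, 0, -3.8, 0, 5],
    [0, 0, -4, 0, 5],
  ],
)

```text
clock: 29.85
position: [0.4668, 0.3847, 0.1711]
ee_rot: [-0.001, 0.997, 0.083, 0.002]
contact_force: [1.1, -0.4, -1.7]
width: 0.0093
gripper_force: 79.8
```

```bash
python3 - <<'E'
from h import *
d=cap('top'); e=cap('scene')
go((641,-50.5,200,-7.5),(641,-50.5,90,-7.5))
print(blobs(d,'plate',.17,500,(100,150,320,330)))
print(blobs(d,'yellow',.03,60,(160,200,560,330)))
E
```

```text
now [465.8 384.  168.9   9.5]
-> (641, -50.5, 200, -7.5) [np.float64(2.534), np.float64(11.434), np.float64(-0.777), np.float64(1.7)] rows 7.5 q6 93
-> (641, -50.5, 90, -7.5) [np.float64(0.0), np.float64(-0.0), np.float64(2.75), -0.0] rows 1.8 q6 93
[(array([148., 280.]), 433.6, 443.5, 83.5, 65.3, -80.7), (array([202., 255.]), 473.4, 332.7, 111.9, 107.4, -80.3)]
[(array([305., 281.]), 422.5, 104.6, 63.8, 45.8, -16.6)]
```

Emit:
play_rows(
  motion=[
    [0.4, 1.3, -0.3, 0.3, 5],
    [0.7, 2.7, -0.6, 0.6, 5],
    [1, 4, -0.78, 0.9, 5],
    [1.2, 5.2, -0.78, 1.2, 5],
    [1.27, 5.72, -0.78, 1.5, 5],
  ],
)

```text
clock: 30.58
position: [0.5532, 0.164, 0.1977]
ee_rot: [0.001, 0.999, -0.051, -0.002]
contact_force: [-0.2, 0.9, -1.7]
width: 0.0094
gripper_force: 79.7
```

Emit:
play_rows(
  motion=[
    [0, 0, 0, 0.2, 5],
    [0, 0, 0, 0.2, 5],
  ],
)

```text
clock: 30.82
position: [0.5527, 0.1678, 0.1991]
ee_rot: [-0.0, 0.998, -0.065, -0.001]
contact_force: [0.3, 0.0, -1.4]
width: 0.0096
gripper_force: 79.7
```

```bash
python3 - <<'E'
from h import *
cap('top')
go((641,-50.5,200,-7.5),(641,-50.5,110,-7.5))
E
```

```text
now [552.8 168.  199.4  -7.4]
-> (641, -50.5, 200, -7.5) [np.float64(2.894), np.float64(5.13), np.float64(-0.015), np.float64(0.01)] rows 3.8 q6 93
-> (641, -50.5, 110, -7.5) [np.float64(0.0), np.float64(-0.0), np.float64(2.25), -0.0] rows 1.4 q6 93
```

Emit:
play_rows(
  motion=[
    [0.8, 1.4, 0, 0, 5],
    [1.5, 2.7, 0, 0, 5],
    [2.2, 4, 0, 0, 5],
    [2.7, 4.8, 0, 0, 5],
    [2.89, 5.13, 0, 0, 5],
  ],
)

```text
clock: 31.5
position: [0.642, -0.0524, 0.1996]
ee_rot: [-0.0, 0.998, -0.066, -0.0]
contact_force: [-0.1, -0.5, -2.0]
width: 0.0097
gripper_force: 79.7
```

Emit:
play_rows(
  motion=[
    [0, 0, 0.9, 0, 5],
    [0, 0, 1.7, 0, 5],
    [0, 0, 2.1, 0, 5],
    [0, 0, 2.1, 0, 5],
  ],
)

```text
clock: 32.0
position: [0.6405, -0.0506, 0.1151]
ee_rot: [-0.0, 0.998, -0.065, -0.001]
contact_force: [-0.3, -0.3, -0.8]
width: 0.0095
gripper_force: 79.7
```

```bash
python3 - <<'E'
from h import *
d=cap('top'); e=cap('scene')
go((641,-50.5,86,-7.5))
c=np.hstack([cv2.resize(x,(400,300),interpolation=cv2.INTER_CUBIC) for x in (d['img'][120:240,270:430],e['img'][220:370,250:450])]);cv2.imwrite('pics/dv2.png',c[:,:,::-1])
E
```

```text
now [642.2 -51.4 117.2  -7.5]
-> (641, -50.5, 86, -7.5) [np.float64(-0.031), np.float64(-0.018), np.float64(0.781), np.float64(0.0)] rows 0.5 q6 93
```

View pics/dv2.png

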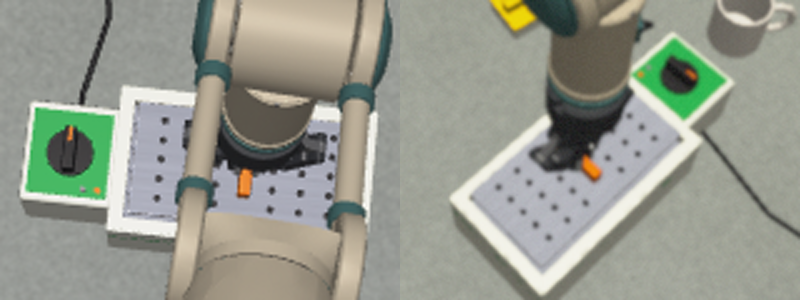

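Both crops show the tray level and centred over the well, about 15 mm above the rim. I'll lower it in small steps.

Emit:
play_rows(
  motion=[
    [-0.02, -0.01, 0.2, 0, 5],
    [-0.02, -0.01, 0.4, 0, 5],
    [-0.02, -0.01, 0.5, 0, 5],
    [-0.02, -0.01, 0.5, 0, 5],
  ],
)

```text
clock: 32.6
position: [0.6402, -0.0516, 0.0955]
ee_rot: [-0.0, 0.998, -0.066, -0.001]
contact_force: [-0.1, -0.1, -2.0]
width: 0.0096
gripper_force: 79.7
```

Emit:
play_rows(
  motion=[
    [0, 0, 0.1, 0, 5],
    [0, 0, 0.2, 0, 5],
    [0, 0, 0.2, 0, 5],
  ],
)

```text
clock: 32.98
position: [0.6402, -0.0515, 0.0876]
ee_rot: [-0.0, 0.998, -0.066, -0.0]
contact_force: [-0.9, 0.3, -1.1]
width: 0.0095
gripper_force: 79.7
```

Emit:
play_rows(
  motion=[
    [0, 0, 0.05, 0, 5],
    [0, 0, 0.1, 0, 5],
    [0, 0, 0.1, 0, 5],
  ],
)

```text
clock: 33.35
position: [0.6408, -0.0516, 0.0863]
ee_rot: [0.0, 0.998, -0.066, 0.001]
contact_force: [-2.9, 0.4, 7.5]
width: 0.0095
gripper_force: 81.1
```

Emit:
play_rows(
  motion=[
    [0, 0, -0.03, 0, 40],
    [0, 0, -0.03, 0, 40],
    [0, 0, -0.03, 0, 40],
    [0, 0, -1, 0, 40],
    [0, 0, -2, 0, 40],
  ],
)

```text
clock: 33.98
position: [0.6401, -0.0514, 0.164]
ee_rot: [-0.0, 0.998, -0.066, -0.001]
contact_force: [0.7, -0.3, 0.1]
width: 0.0399
gripper_force: 0.0
```

```bash
python3 - <<'E'
from h import *
d=cap('top'); e=cap('scene')
show(d,'yellow',.03,60,(160,200,560,330)); show(e,'yellow',.03)
go((423,104.3,160,73.4))
E
```

```text
[305. 281.] 422.5 104.6 63.8 45.8 -16.6
[307. 223.] 423.7 104.0 66.2 47.5 -16.6
now [643.7 -52.1 169.   -7.5]
-> (423, 104.3, 160, 73.4) [np.float64(-5.983), np.float64(-3.151), np.float64(0.226), np.float64(-8.09)] rows 7.6 q6 30
```

Emit:
play_rows(
  motion=[
    [-1.2, -0.6, 0, -0.8, 50],
    [-2.4, -1.2, 0, -1.6, 50],
    [-3.6, -1.8, 0, -2.4, 50],
    [-4.8, -2.5, 0, -3.2, 50],
    [-6, -3.15, 0, -4, 50],
  ],
)

```text
clock: 34.7
position: [0.4172, 0.1058, 0.1633]
ee_rot: [-0.0, 0.96, 0.281, -0.0]
contact_force: [0.1, 0.4, 0.3]
width: 0.0498
gripper_force: 0.0
```

Emit:
play_rows(
  motion=[
    [0, 0, 0.4, -1, 50],
    [0, 0, 0.8, -2, 50],
    [0, 0, 1.2, -3, 50],
    [0, 0, 1.5, -4.05, 50],
    [0, 0, 1.5, -4.05, 50],
  ],
)

```text
clock: 35.33
position: [0.4179, 0.1048, 0.1028]
ee_rot: [-0.001, 0.805, 0.594, -0.001]
contact_force: [-0.1, 0.7, -0.2]
width: 0.0501
gripper_force: 0.0
```

```bash
python3 - <<'E'
from h import *
cap('top')
go((423,104.3,33.5,73.4))
E
```

```text
now [418.6 104.8 103.5  72.8]
-> (423, 104.3, 33.5, 73.4) [np.float64(0.02), np.float64(0.109), np.float64(1.749), np.float64(-0.06)] rows 1.1 q6 30
```

Emit:
play_rows(
  motion=[
    [0.02, 0.11, 0.9, -0.06, 50],
    [0.02, 0.11, 1.5, -0.06, 50],
    [0.02, 0.11, 1.75, -0.06, 50],
    [0.02, 0.11, 1.75, -0.06, 50],
    [0.02, 0.11, 1.75, -0.06, 5],
  ],
  newtons=60,
)

```text
clock: 36.0
position: [0.4245, 0.1044, 0.0349]
ee_rot: [0.001, 0.801, 0.599, 0.001]
contact_force: [0.2, 0.9, -0.4]
width: 0.0328
gripper_force: 0.0
```

Emit:
play_rows(
  motion=[
    [0, 0, 0, 0, 5],
    [0, 0, 0, 0, 5],
    [0, 0, 0, 0, 5],
    [0, 0, 0, 0, 5],
    [0, 0, -0.8, 0, 5],
  ],
)

```text
clock: 36.62
position: [0.4218, 0.1042, 0.0653]
ee_rot: [-0.001, 0.801, 0.599, -0.002]
contact_force: [-0.1, 0.6, -0.9]
width: 0.0118
gripper_force: 59.0
```

Emit:
play_rows(
  motion=[
    [0, 0, -1.2, 0, 5],
    [0, 0, -2.6, 0, 5],
    [0, 0, -2.6, 0, 5],
  ],
)

```text
clock: 37.0
position: [0.4269, 0.1047, 0.1744]
ee_rot: [0.003, 0.801, 0.599, 0.005]
contact_force: [-0.1, 0.4, -2.1]
width: 0.0121
gripper_force: 59.1
```

```bash
python3 - <<'E'
from h import *
cap('top')
go((634,-105,168,82.5))
E
```

```text
now [424.8 104.5 172.   73.6]
-> (634, -105, 168, 82.5) [np.float64(-3.543), np.float64(6.498), np.float64(0.1), np.float64(-0.89)] rows 4.7 q6 -2
```

Emit:
play_rows(
  motion=[
    [-0.8, 1.4, 0, -0.3, 5],
    [-1.5, 2.75, 0, -0.6, 5],
    [-2.2, 4.1, 0, -0.9, 5],
    [-2.9, 5.3, 0, -0.9, 5],
    [-3.4, 6.2, 0, -0.9, 5],
  ],
)

```text
clock: 37.67
position: [0.6232, -0.098, 0.1673]
ee_rot: [-0.002, 0.752, 0.659, -0.001]
contact_force: [-0.1, 0.2, -1.4]
width: 0.0119
gripper_force: 59.1
```

Emit:
play_rows(
  motion=[
    [-0.14, 0.3, 0, 0, 5],
    [-0.14, 0.3, 0, 0, 5],
    [-0.14, 0.3, 0, 0, 5],
  ],
)

```text
clock: 38.05
position: [0.6326, -0.1019, 0.1694]
ee_rot: [-0.001, 0.751, 0.66, -0.001]
contact_force: [-0.2, -0.5, -0.1]
width: 0.0121
gripper_force: 59.1
```

```bash
python3 - <<'E'
from h import *
d=cap('top')
e=cap('scene'); save(e,'s4.png')
go((634,-105,118,82.5))
show(d,'blue',.038,60,(160,230,560,330))
E
```

```text
now [ 633.  -102.   170.2   82.6]
-> (634, -105, 118, 82.5) [np.float64(-0.071), np.float64(0.034), np.float64(1.305), np.float64(0.01)] rows 0.8 q6 -2
```

View pics/s4.png

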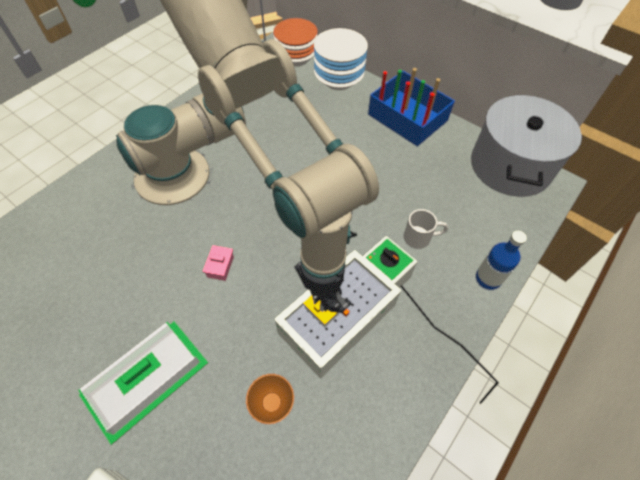

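The tray lies flat inside the rim. The snack tub is held over its right part, at about (322,305). Lowering it.

Emit:
play_rows(
  motion=[
    [-0.06, 0.02, 0.6, 0, 5],
    [-0.06, 0.02, 1.1, 0, 5],
    [-0.06, 0.02, 1.3, 0, 5],
    [-0.06, 0.02, 1.3, 0, 5],
  ],
)

```text
clock: 38.65
position: [0.6342, -0.1053, 0.1181]
ee_rot: [-0.0, 0.751, 0.66, -0.0]
contact_force: [-0.4, 0.6, -0.4]
width: 0.0123
gripper_force: 59.1
```

Emit:
play_rows(
  motion=[
    [0, 0, 0.05, 0, 5],
    [0, 0, 0.07, 0, 5],
    [0, 0, 0.07, 0, 5],
  ],
)

```text
clock: 39.02
position: [0.6348, -0.1059, 0.1157]
ee_rot: [0.0, 0.752, 0.66, 0.0]
contact_force: [-1.2, 0.6, -0.7]
width: 0.0121
gripper_force: 59.1
```

Emit:
play_rows(
  motion=[
    [0, 0, 0.04, 0, 5],
    [0, 0, 0.05, 0, 5],
    [0, 0, 0.05, 0, 5],
  ],
)

```text
clock: 39.4
position: [0.6349, -0.106, 0.1151]
ee_rot: [0.001, 0.752, 0.66, 0.0]
contact_force: [-2.6, 0.2, 7.1]
width: 0.0123
gripper_force: 60.1
```

Emit:
play_rows(
  motion=[
    [0, 0, -0.03, 0, 40],
    [0, 0, -0.03, 0, 40],
    [0, 0, -0.03, 0, 40],
    [0, 0, -1, 0, 40],
    [0, 0, -2, 0, 40],
  ],
)

```text
clock: 40.02
position: [0.6342, -0.1058, 0.1932]
ee_rot: [-0.001, 0.752, 0.66, -0.001]
contact_force: [1.0, -0.4, -0.6]
width: 0.04
gripper_force: 0.0
```

Emit:
play_rows(
  motion=[
    [-1, -1, 0, 0, 50],
    [-2, -2, 0, 0, 50],
    [-3, -3, 0, 0, 50],
    [-4, -4, 0, 0, 50],
    [-4, -4, 0, 0, 50],
  ],
)

```text
clock: 40.65
position: [0.4524, -0.2455, 0.1933]
ee_rot: [-0.0, 0.753, 0.658, -0.001]
contact_force: [1.9, 0.4, 0.4]
width: 0.0498
gripper_force: 0.0
```

```bash
python3 - <<'E'
from h import *
d=cap('top')
e=cap('scene'); save(d,'t5.png')
show(d,'yellow',.110,60,(300,140,430,230)); show(e,'yellow',.110,60,(260,230,420,380))
for h in (.006,.052): show(d,'green',h,60,(440,230,639,330));show(e,'green',h,60,(50,300,230,460))
show(d,'green',.006,60,(440,230,639,330))
m,W=zone(e,.062,.085,(.3,.5,-.5,-.35)); print('handle',rectof(W[m]),np.nanmedian(W[m],0))
show(d,'plate',.08,1500,(300,140,430,230));show(d,'orange',.098,30,(300,140,430,230))
for k in(d,e):
    m,W=zone(k,.075,.085,(.58,.7,-.17,.07)); print(m.sum(),np.nanmedian(W[m],0)); 
    P=W[m]; A=np.c_[P[:,:2],np.ones(len(P))]; print('tray plane',np.linalg.lstsq(A,P[:,2],rcond=None)[0])
go((399.5,-421.4,120,82.5))
E
```

```text
[391. 189.] 633.6 -106.1 64.1 46.0 -7.5
[321. 319.] 635.0 -106.4 64.3 46.5 -7.3
[546. 314.] 328.2 -493.4 84.7 12.9 82.9
[486. 304.] 350.5 -350.9 128.4 49.0 62.3
[515. 284.] 402.4 -427.1 65.8 39.3 82.6
[137. 373.] 375.9 -423.4 90.8 37.5 82.6
[148. 391.] 395.5 -421.3 238.9 136.0 82.4
[546. 314.] 328.4 -474.7 81.9 12.5 82.9
[486. 304.] 349.9 -336.9 124.1 47.3 62.3
[515. 284.] 400.0 -410.6 63.6 38.0 82.6
[137. 373.] 398.0 -421.4 86.5 35.7 82.6
[148. 391.] 416.7 -419.4 227.6 129.6 82.4
[546. 314.] 328.2 -493.4 84.7 12.9 82.9
[486. 304.] 350.5 -350.9 128.4 49.0 62.3
[515. 284.] 402.4 -427.1 65.8 39.3 82.6
handle [ 398.9 -422.2   59.8   17.4   82.9] [ 0.40109923 -0.42241659  0.07228129]
[366. 189.] 642.0 -50.2 220.0 111.3 82.5
[368. 188.] 639.3 -51.8 59.2 11.1 -7.1
3051 [ 0.64113177 -0.0347455   0.08037026]
tray plane [-0.00199015 -0.00045685  0.0816342 ]
3644 [ 0.64536259 -0.03442265  0.07892292]
tray plane [-0.00330878 -0.00081496  0.08104374]
now [ 455.3 -244.1  193.4   82.5]
-> (399.5, -421.4, 120, 82.5) [np.float64(-4.578), np.float64(-0.801), np.float64(1.835), np.float64(-0.0)] rows 3.2 q6 -39
```

View pics/t5.png

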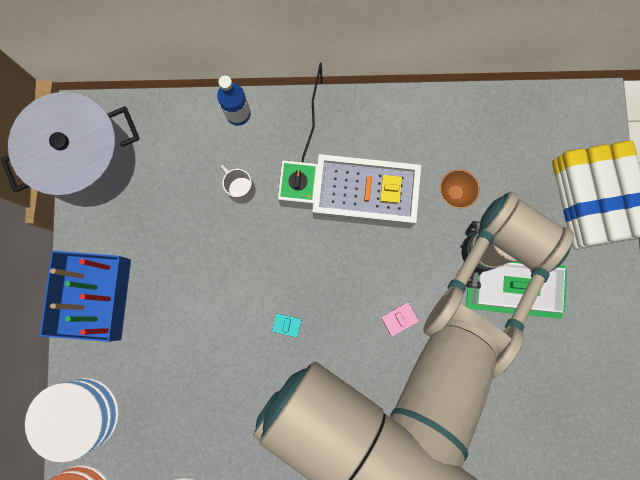

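The tray is flat (80 mm top, level plane) and the yellow tub stands on it at (391,189). No other yellow or blue tubs are left. Next I'll fetch the lid, whose handle is at (515,284).

Emit:
play_rows(
  motion=[
    [-1.3, -0.2, 0.2, 0, 50],
    [-2.6, -0.45, 0.5, 0, 50],
    [-3.9, -0.68, 1, 0, 50],
    [-4.58, -0.8, 1.6, 0, 50],
    [-4.58, -0.8, 1.84, 0, 50],
  ],
)

```text
clock: 41.38
position: [0.4003, -0.422, 0.1178]
ee_rot: [-0.001, 0.752, 0.659, 0.0]
contact_force: [-0.5, 1.6, -0.1]
width: 0.0502
gripper_force: 0.0
```

Emit:
play_rows(
  motion=[
    [0, 0, 0, 0, 50],
    [0, 0, 0, 0, 50],
  ],
)

```text
clock: 41.62
position: [0.401, -0.4203, 0.1205]
ee_rot: [0.001, 0.751, 0.66, 0.0]
contact_force: [0.3, 0.1, 0.4]
width: 0.0499
gripper_force: 0.0
```

```bash
python3 - <<'E'
from h import *
cap('top')
go((399.5,-421.8,57,82.5))
E
```

```text
now [ 401.  -420.5  120.7   82.7]
-> (399.5, -421.8, 57, 82.5) [np.float64(-0.037), np.float64(-0.033), np.float64(1.593), np.float64(0.02)] rows 1.0 q6 -39
```

Emit:
play_rows(
  motion=[
    [-0.03, -0.03, 0.9, 0.02, 50],
    [-0.03, -0.03, 1.4, 0.02, 50],
    [-0.03, -0.03, 1.58, 0.02, 50],
    [-0.03, -0.03, 1.58, 0.02, 50],
    [-0.03, -0.03, 1.58, 0.02, 5],
  ],
  newtons=70,
)

```text
clock: 42.3
position: [0.3991, -0.4229, 0.0577]
ee_rot: [0.001, 0.753, 0.659, -0.0]
contact_force: [-0.2, -1.2, -0.4]
width: 0.033
gripper_force: 0.0
```

Emit:
play_rows(
  motion=[
    [0, 0, 0, 0, 5],
    [0, 0, 0, 0, 5],
    [0, 0, 0, 0, 5],
    [0, 0, 0, 0, 5],
    [0, 0, -0.5, 0, 5],
  ],
)

```text
clock: 42.92
position: [0.3975, -0.4212, 0.0754]
ee_rot: [-0.002, 0.753, 0.658, 0.0]
contact_force: [0.1, -0.1, -1.7]
width: 0.014
gripper_force: 70.1
```

Emit:
play_rows(
  motion=[
    [0, 0, -1.2, 0, 5],
    [0, 0, -2.4, 0, 5],
    [0, 0, -3.6, 0, 5],
    [0, 0, -4.6, 0, 5],
    [0, 0, -4.6, 0, 5],
  ],
)

```text
clock: 43.55
position: [0.3995, -0.4238, 0.2639]
ee_rot: [0.004, 0.753, 0.658, -0.0]
contact_force: [0.3, -0.8, -1.3]
width: 0.0145
gripper_force: 70.4
```

```bash
python3 - <<'E'
from h import *
cap('top')
go((641,-50.5,260,82.5))
E
```

```text
now [ 398.6 -422.6  261.3   82.3]
-> (641, -50.5, 260, 82.5) [np.float64(10.028), np.float64(4.768), np.float64(0.033), np.float64(-0.02)] rows 7.1 q6 3
```

Emit:
play_rows(
  motion=[
    [1.2, 0.57, 0, 0, 5],
    [2.4, 1.15, 0, 0, 5],
    [3.6, 1.7, 0, 0, 5],
    [4.5, 2.1, 0, 0, 5],
    [5, 2.38, 0, 0, 5],
  ],
)

```text
clock: 44.22
position: [0.519, -0.234, 0.2577]
ee_rot: [-0.003, 0.752, 0.659, -0.001]
contact_force: [-0.0, -0.3, -1.0]
width: 0.0143
gripper_force: 70.3
```

Emit:
play_rows(
  motion=[
    [1.2, 0.57, 0, 0, 5],
    [2.4, 1.15, 0, 0, 5],
    [3.6, 1.7, 0, 0, 5],
    [4.5, 2.1, 0, 0, 5],
    [5, 2.38, 0, 0, 5],
  ],
)

```text
clock: 44.85
position: [0.64, -0.0493, 0.2577]
ee_rot: [-0.002, 0.752, 0.659, -0.002]
contact_force: [-0.8, -0.1, -1.7]
width: 0.0142
gripper_force: 70.2
```

Emit:
play_rows(
  motion=[
    [0, 0, 0.6, 0, 5],
    [0, 0, 1.2, 0, 5],
    [0, 0, 1.4, 0, 5],
    [0, 0, 1.4, 0, 5],
  ],
)

```text
clock: 45.35
position: [0.6398, -0.0517, 0.2035]
ee_rot: [-0.001, 0.753, 0.658, -0.001]
contact_force: [0.0, 0.1, -1.3]
width: 0.0145
gripper_force: 70.2
```

```bash
python3 - <<'E'
from h import *
cap('top'); d=cap('scene'); e=cap('top')
go((641,-50.7,145,82.5))
z=manip.get_state()['position'][2]-.057
print('flange',z+.01)
show(d,'green',z+.010,400,(230,220,460,400))
show(e,'green',z+.010,400,(230,100,460,260))
E
```

```text
now [640.9 -51.7 205.5  82.3]
-> (641, -50.7, 145, 82.5) [np.float64(0.024), np.float64(-0.001), np.float64(1.513), np.float64(-0.02)] rows 1.0 q6 3
flange 0.15852446720915292
[350. 303.] 643.7 -27.9 285.6 131.7 82.2
[297. 181.] 644.8 113.7 77.8 71.3 -7.5
```

Emit:
play_rows(
  motion=[
    [0.02, 0, 0.4, 0, 5],
    [0.02, 0, 0.8, 0, 5],
    [0.02, 0, 1.1, 0, 5],
    [0.02, 0, 1.2, 0, 5],
    [0.02, 0, 1.2, 0, 5],
  ],
)

```text
clock: 46.12
position: [0.6404, -0.0504, 0.156]
ee_rot: [-0.0, 0.753, 0.658, -0.0]
contact_force: [-0.3, 0.3, -2.2]
width: 0.0141
gripper_force: 70.2
```

Emit:
play_rows(
  motion=[
    [0, 0, 0.1, 0, 5],
    [0, 0, 0.2, 0, 5],
    [0, 0, 0.25, 0, 5],
    [0, 0, 0.25, 0, 5],
  ],
)

```text
clock: 46.62
position: [0.6403, -0.0504, 0.1463]
ee_rot: [-0.0, 0.753, 0.658, -0.0]
contact_force: [-0.3, 0.4, -1.0]
width: 0.0141
gripper_force: 70.2
```

Emit:
play_rows(
  motion=[
    [0, 0, 0.05, 0, 5],
    [0, 0, 0.08, 0, 5],
    [0, 0, 0.08, 0, 5],
  ],
)

```text
clock: 47.0
position: [0.6405, -0.0504, 0.1438]
ee_rot: [0.0, 0.753, 0.658, 0.0]
contact_force: [-0.8, 0.5, 1.3]
width: 0.0142
gripper_force: 70.7
```

Contact comes at the expected height (143–144). One more small press, then release.

Emit:
play_rows(
  motion=[
    [0, 0, 0.04, 0, 5],
    [0, 0, 0.06, 0, 5],
    [0, 0, 0.06, 0, 5],
  ],
)

```text
clock: 47.38
position: [0.6405, -0.0504, 0.1438]
ee_rot: [0.001, 0.753, 0.658, 0.001]
contact_force: [-3.8, -0.1, 12.6]
width: 0.0145
gripper_force: 72.1
```

Emit:
play_rows(
  motion=[
    [0, 0, -0.03, 0, 50],
    [0, 0, -0.03, 0, 50],
    [0, 0, -0.03, 0, 50],
    [0, 0, -1, 0, 50],
    [0, 0, -2, 0, 50],
  ],
)

```text
clock: 48.0
position: [0.6401, -0.0504, 0.2206]
ee_rot: [-0.001, 0.753, 0.658, -0.001]
contact_force: [0.1, -0.3, 0.9]
width: 0.0498
gripper_force: 0.0
```

Emit:
play_rows(
  motion=[
    [0, 0, 0, -1, 50],
    [0, 0, 0, -2, 50],
    [0, 0, 0, -3, 50],
    [0, 0, 0, -4, 50],
    [0, 0, 0, -4, 50],
  ],
)

```text
clock: 48.62
position: [0.6404, -0.0504, 0.2204]
ee_rot: [-0.0, 0.483, 0.876, -0.0]
contact_force: [-0.3, 0.6, -0.1]
width: 0.0499
gripper_force: 0.0
```

```bash
python3 - <<'E'
from h import *
d=cap('top'); e=cap('scene')
for k,n in((d,'t'),(e,'s')):
    m,W=zone(k,.086,.108,(.55,.74,-.18,.08))
    hsv=cv2.cvtColor(k['img'],cv2.COLOR_RGB2HSV); m&=cv2.inRange(hsv,(50,120,60),(75,255,255))>0
    P=W[m]; P=P[(P@[.1305,.9914,0])<.149]; A=np.c_[P[:,:2]-[.641,-.0505],np.ones(len(P))]; print(n,len(P),'flange plane',np.linalg.lstsq(A,P[:,2],rcond=None)[0],rectof(P))
m,W=zone(e,.103,.125,(.6,.7,.07,.16)); print('knob',rectof(W[m]),np.nanmedian(W[m],0))
go((663,116,200,172.9))
E
```

```text
t 291 flange plane [0.00453723 0.002302   0.09644695] [600.3 -10.4 246.2 115.1  52.3]
s 807 flange plane [-0.00312818  0.00186202  0.09513394] [640.1 -51.1 233.  130.3  82.1]
knob [662.6 115.3  42.1  14.   -5.4] [0.66373382 0.11314702 0.11116548]
now [640.5 -50.4 220.6 122.2]
-> (663, 116, 200, 172.9) [np.float64(3.22), np.float64(2.694), np.float64(0.514), np.float64(-5.07)] rows 4.7 q6 -73
```

The lid flange plane is level at 96 mm, the same as at the start, so it is fully seated. Now the knob.

Emit:
play_rows(
  motion=[
    [0.8, 0.7, 0, -1, 40],
    [1.6, 1.35, 0, -2, 40],
    [2.4, 2, 0, -3, 40],
    [3.2, 2.7, 0, -4, 40],
    [3.2, 2.7, 0.5, -5.05, 40],
  ],
)

```text
clock: 49.35
position: [0.6646, 0.1191, 0.2022]
ee_rot: [0.002, 0.059, 0.998, 0.001]
contact_force: [-0.4, -0.6, -0.2]
width: 0.0402
gripper_force: 0.0
```

Emit:
play_rows(
  motion=[
    [0, 0, 0.5, 0, 30],
    [0, 0, 1, 0, 30],
    [0, 0, 1, 0, 30],
  ],
)

```text
clock: 49.72
position: [0.6619, 0.1155, 0.1589]
ee_rot: [-0.002, 0.063, 0.998, -0.0]
contact_force: [0.5, -0.4, 0.6]
width: 0.0302
gripper_force: 0.0
```

```bash
python3 - <<'E'
from h import *
cap('top')
go((663,116,97,172.9))
E
```

```text
now [662.9 115.5 160.3 172.8]
-> (663, 116, 97, 172.9) [np.float64(-0.002), np.float64(0.013), np.float64(1.583), np.float64(-0.01)] rows 1.0 q6 -73
```

Emit:
play_rows(
  motion=[
    [0, 0.01, 0.8, 0, 30],
    [0, 0.01, 1.4, 0, 30],
    [0, 0.01, 1.57, 0, 30],
    [0, 0.01, 1.57, 0, 30],
    [0, 0.01, 1.57, 0, 5],
  ],
  newtons=50,
)

```text
clock: 50.4
position: [0.6644, 0.1162, 0.0997]
ee_rot: [0.001, 0.063, 0.998, 0.0]
contact_force: [0.4, 8.6, 5.4]
width: 0.0131
gripper_force: 7.1
```

Emit:
play_rows(
  motion=[
    [0, 0, 0, 0, 5],
    [0, 0, 0, 0, 5],
    [0, 0, 0, 0, 5],
    [0, 0, 0, 0.8, 5],
    [0, 0, 0, 1.6, 5],
  ],
)

```text
clock: 51.02
position: [0.6644, 0.1167, 0.0999]
ee_rot: [0.002, 0.203, 0.979, 0.001]
contact_force: [0.3, 2.9, 5.9]
width: 0.0104
gripper_force: 52.3
```

Emit:
play_rows(
  motion=[
    [0, 0, 0, 0.9, 5],
    [0, 0, 0, 1.8, 5],
    [0, 0, 0, 2.7, 5],
    [0, 0, 0, 3.6, 5],
    [0, 0, 0, 4.4, 5],
  ],
)

```text
clock: 51.65
position: [0.6639, 0.1162, 0.0999]
ee_rot: [0.001, 0.555, 0.832, 0.001]
contact_force: [-1.2, 2.1, 7.0]
width: 0.0107
gripper_force: 52.4
```

Emit:
play_rows(
  motion=[
    [0, 0, 0, 0.5, 5],
    [0, 0, 0, 1, 5],
    [0, 0, 0, 1.3, 5],
    [0, 0, 0, 1.5, 5],
    [0, 0, 0, 1.5, 5],
  ],
)

```text
clock: 52.28
position: [0.6637, 0.1162, 0.0999]
ee_rot: [0.001, 0.656, 0.755, 0.001]
contact_force: [-0.8, 3.0, 7.3]
width: 0.0104
gripper_force: 54.4
```

```bash
python3 - <<'E'
from h import *
p,f,s=tool(); print(p,f,s['moment'],s['contact_force'],s['width'],s['qpos'])
d=cap('scene'); e=cap('top')
c=np.hstack([cv2.resize(x,(400,300),interpolation=cv2.INTER_CUBIC) for x in (d['img'][210:300,330:450],e['img'][130:220,240:360])]);cv2.imwrite('pics/knob.png',c[:,:,::-1])
E
```

```text
[663.70472205 116.19668821  99.8853856 ] 98.0224110288675 [0.38638603 0.19543295 0.90623848] [-0.76231647  3.04476551  7.2946298 ] 0.010418149830568187 [ 7.03991472e-02  5.08868423e-01  1.46939397e+00 -5.28756259e-04
  1.16123738e+00 -6.94082934e-02]
```

View pics/knob.png

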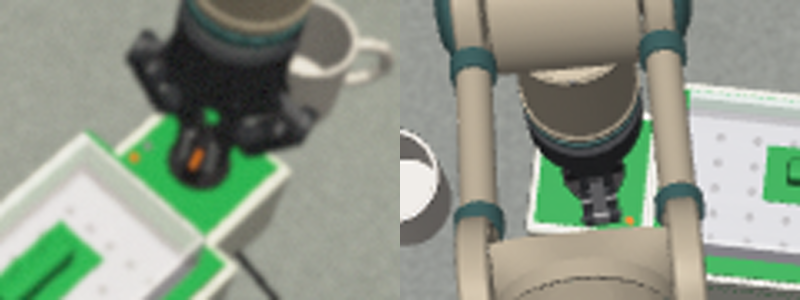

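The hand has turned 75° and the moment rose to 0.9 N m, well above the spring's 0.11, so the knob is at its stop. Let go and back off.

Emit:
play_rows(
  motion=[
    [0, 0, 0, 0, 50],
    [0, 0, 0, 0, 50],
    [0, 0, 0, 0, 50],
    [0, 0, -1, 0, 50],
    [0, 0, -2, 0, 50],
  ],
)

```text
clock: 53.0
position: [0.6628, 0.1155, 0.1779]
ee_rot: [-0.001, 0.657, 0.754, -0.001]
contact_force: [0.1, 0.1, -0.4]
width: 0.05
gripper_force: 0.0
```

Emit:
play_rows(
  motion=[
    [0, 0, -1, 0, 50],
    [0, 0, -2, 0, 50],
    [0, 3, -2, 0, 50],
    [0, 3, -2, 0, 50],
    [0, 3, -2, 0, 50],
  ],
)

```text
clock: 53.62
position: [0.7853, 0.1321, 0.2527]
ee_rot: [-0.001, 0.657, 0.754, -0.002]
contact_force: [-1.6, -0.8, -1.0]
width: 0.0501
gripper_force: 0.0
```

Emit:
play_rows(
  motion=[
    [-1.2, -1.2, 0, 0, 50],
    [-2.4, -2.4, 0, 0, 50],
    [-3.6, -3.6, 0, 0, 50],
    [-4.8, -4.8, 0, 0, 50],
    [-5, -6, 0, 0, 50],
  ],
)

```text
clock: 54.25
position: [0.5739, -0.0987, 0.2578]
ee_rot: [0.0, 0.658, 0.753, -0.001]
contact_force: [-0.4, -1.2, 1.0]
width: 0.0495
gripper_force: 0.0
```

```bash
python3 - <<'E'
from h import *
d=cap('scene'); e=cap('top'); save(e,'t6.png')
for k in (d,e):
    m,W=zone(k,.105,.125,(.63,.7,.09,.145)); print('knob',rectof(W[m]),np.nanmedian(W[m],0))
show(e,'green',.0965,200,(270,140,430,230))
E
```

```text
knob [662.5 115.5  42.4  13.1  -6.5] [0.66400282 0.11394673 0.11123658]
knob [663.2 115.9  42.3  12.3  -7.1] [0.66137193 0.11634898 0.11309912]
[366. 183.] 651.0 -49.7 82.0 39.5 82.5
[297. 181.] 660.7 116.2 81.7 74.9 -7.5
[334. 196.] 645.3 -3.6 144.3 132.0 82.5
```

View pics/t6.png

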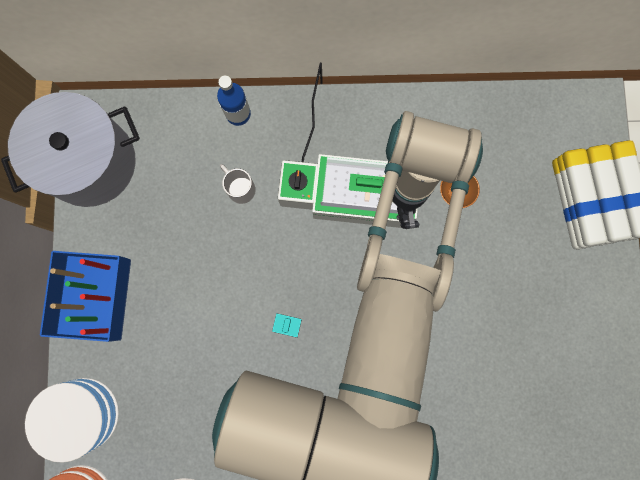

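The knob is back at rest (-7°). The lid sits on the warmer around (366,190), the mug and bowl are in place, and the arm is clear. Handing in.

```bash
python3 -c "
from rig import manip
print(manip.sign_off())"
```

```text
the job is handed in; nothing more can be done
None
```

The warmer is loaded and handed in: three meal tubs in the well, the tray on the ledge with the one snack tub present on it, the lid seated, and the start knob turned to its stop and sprung back.

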